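Knives locked in the steriliser, started under its hood

TASK

The cooking class is over: pull out the knife steriliser's drawer, lay all the washed paring knives (three to five) flat in it with their blades pointing to the back, and shut the drawer fully. Then lock it: fold the hasp down over the staple and drop the locking pin through the staple's eye, right down to its collar. Last, start the steriliser by pushing the switch hidden under its front hood all the way up from below and letting it go; never work the switch with the drawer open, and leave the other things on the table where they are.

Things in the scene. Friction and masses are not known exactly. Their poses are not given: they have to be found in the camera images.
- steriliser: stainless bench-top knife steriliser, fixed, 260 mm deep, 330 wide; drawer below, lamp housing above, its top 135 mm high. Origin: centre of its underside, on the work top; +x from front to back, +z up; front face at x = -130 mm. On top a control head, y -60 to +165 mm, z 158 to 208 mm, juts out over the front as a hood: its edge at x = -175 mm
- drawer_in (a point): centre of the drawer's inner floor (26 mm above the work top), moves with the drawer; axes as the steriliser's (+x to the back). Inside 225 mm front to back, 280 mm across; side and back walls (5 mm thick) stand 50 mm above the inner floor, the front panel (20 mm thick) 72 mm
- drawer_handle (a point): middle of the drawer's bar handle: round aluminium bar 12 mm thick, 150 mm long, across the drawer front, 75 mm above the work top, its axis 41 mm out from the front panel; axes as the steriliser's. With the drawer shut the bar is 11 mm farther out than the hood's edge
- drawer (a joint): how far the drawer is open, in m: 0 fully shut, 0.22 fully out. It slides stiffly (1 to 2 N) and stays where it is left. It starts part-way open
- staple_eye (a point): centre of the staple's eye, at its top face: a steel eye plate 26 mm wide and 6 mm thick standing level 38 mm out of the drawer front, 125 mm right of the drawer's middle as one faces it, 88 mm above the work top; the eye is a vertical hole 14 mm across, 25 mm out from the front; moves with the drawer
- hasp_hinge (a point): middle of the hasp's level hinge, above the drawer front on the top front edge of the case (140 mm above the work top), right above the staple when the drawer is shut; axes as the steriliser's
- hasp (a joint): angle, rad, of the hasp: a slotted steel strap 50 mm wide, 3 thick, 82 mm from hinge to free end. 0: hanging straight down, the staple through its slot; 3.14: straight up; it starts at 3.5 to 3.6, leaning back on its stop. It turns freely: pushed forward past upright it falls by its own weight and hangs
- pin_grip (a point): locking pin: black round grip 16 mm across, 34 mm high, below it a steel collar 22 mm across, 4 mm thick, and a shank 7 mm thick, 40 mm long; 50 g. This point is 60 mm above the shank's foot, in the grip (its top 18 mm above, collar's underside 20 mm below); +z up the pin. It starts upright in a socket (36 mm deep) on the case's top, behind the hasp. None while held
- start_face (a point): centre of the underside of the start switch, a grey push bar 16 mm (front to back) by 50 mm (along the hood) hanging 16 mm below the hood, hidden from above, 20 mm left of the case's middle as one faces the front. Its front side is 6 mm behind the hood's edge, its underside 142 mm above the work top. Pushed straight up; axes as the steriliser's
- start (a joint): how far the switch is pushed up, m: 0 at rest, 0.005 fully in (5 to 6 N); it works from 0.0035 up and springs back when let go. Nothing shows that it has worked
- knife1_grip (a point): paring knife lying on its side: black handle 95 mm long, 20 wide, 16 thick, then a steel blade 85 long, 20 wide, at half the handle's height; 80 g. This point is its balance point, in the handle, 8 mm above what it lies on, 60 mm from the handle's end, 120 mm from the blade's tip; +x points to the tip. None when there is no such knife this time (or while held)
- knife1_tip (a point): the blade tip of knife1, at half height
- knife2_grip (a point): the same point of another, equal paring knife; None when absent or held
- knife2_tip (a point): the blade tip of knife2, at half height
- knife3_grip (a point): the same point of another, equal paring knife; None when absent or held
- knife3_tip (a point): the blade tip of knife3, at half height
- knife4_grip (a point): the same point of another, equal paring knife; None when absent or held
- knife4_tip (a point): the blade tip of knife4, at half height
- knife5_grip (a point): the same point of another, equal paring knife; None when absent or held
- knife5_tip (a point): the blade tip of knife5, at half height
- spatula: wooden spatula, 230 mm long, 8 mm thick; origin near its middle, on its underside; to be left alone
- peeler: white plastic Y-shaped peeler, 120 mm long, 12 mm thick, lying among the knives; origin near its middle, on its underside; to be left alone
- cup1: white plastic cup, 72 mm across the rim, 85 mm high; origin near its middle, on its underside; to be left alone
- spoon: steel measuring spoon, 130 mm long; origin near its middle, on its underside; to be left alone
Mind the look-alikes: they are no part of the job. What is shaped like the part that bears knife1_grip but pink is not meant.

How it is judged:
On the way, in this order (a step that is already met when the one before it is completed fails the run):
1. every knife lies in the drawer, blade to the back, and none is held (x of knife1_grip in the frame of drawer_in between -0.075 and 0.06 m and y of knife1_grip in the frame of drawer_in between -0.135 and 0.135 m and z of knife1_grip in the frame of drawer_in between -0.005 and 0.045 m and x of each of knife1_tip, knife2_tip, knife3_tip, knife4_tip, knife5_tip in the frame of drawer_in above 0 m and z of each of knife1_tip, knife2_tip, knife3_tip, knife4_tip, knife5_tip in the frame of drawer_in below 0.055 m and angle between the x axis of each of knife1_grip, knife2_grip, knife3_grip, knife4_grip, knife5_grip and the x axis of drawer_in, either way round below 0.7 rad and x of knife2_grip in the frame of drawer_in between -0.075 and 0.06 m and y of knife2_grip in the frame of drawer_in between -0.135 and 0.135 m and z of knife2_grip in the frame of drawer_in between -0.005 and 0.045 m and x of knife3_grip in the frame of drawer_in between -0.075 and 0.06 m and y of knife3_grip in the frame of drawer_in between -0.135 and 0.135 m and z of knife3_grip in the frame of drawer_in between -0.005 and 0.045 m and x of knife4_grip in the frame of drawer_in between -0.075 and 0.06 m and y of knife4_grip in the frame of drawer_in between -0.135 and 0.135 m and z of knife4_grip in the frame of drawer_in between -0.005 and 0.045 m and x of knife5_grip in the frame of drawer_in between -0.075 and 0.06 m and y of knife5_grip in the frame of drawer_in between -0.135 and 0.135 m and z of knife5_grip in the frame of drawer_in between -0.005 and 0.045 m and contact force between the fingers and knife1 below 0.05 N and contact force between the fingers and knife2 below 0.05 N and contact force between the fingers and knife3 below 0.05 N and contact force between the fingers and knife4 below 0.05 N and contact force between the fingers and knife5 below 0.05 N), for 0.2 s.
2. the drawer is fully shut (value of joint drawer below 0.006 m), for 0.2 s.
3. the hasp hangs over the staple and the pin is in the eye, down to its collar and let go (value of joint hasp below 0.25 rad and horizontal distance between pin_grip and staple_eye below 0.009 m and z of pin_grip in the frame of staple_eye between 0.012 and 0.026 m and angle between pin_grip's own z axis and vertical below 0.3 rad and value of joint drawer below 0.008 m and contact force between the fingers and pin below 0.05 N), for 0.2 s.
4. the start switch is pushed up, with the drawer shut and locked (value of joint hasp below 0.25 rad and horizontal distance between pin_grip and staple_eye below 0.009 m and z of pin_grip in the frame of staple_eye between 0.012 and 0.026 m and angle between pin_grip's own z axis and vertical below 0.3 rad and value of joint start above 0.0035 m and value of joint drawer below 0.008 m), for 0.1 s.
At the end, for the whole second after the job is handed in: every knife lies in the drawer, blade to the back within 40 degrees; the drawer is open by less than 8 mm; the hasp hangs within 0.25 rad of straight down; the pin is in the staple's eye, its collar within 6 mm of it; the switch, then pushed up 3.5 mm or more for 0.1 s, is let go (x of knife1_grip in the frame of drawer_in between -0.075 and 0.06 m and y of knife1_grip in the frame of drawer_in between -0.135 and 0.135 m and z of knife1_grip in the frame of drawer_in between -0.005 and 0.045 m and x of each of knife1_tip, knife2_tip, knife3_tip, knife4_tip, knife5_tip in the frame of drawer_in above 0 m and z of each of knife1_tip, knife2_tip, knife3_tip, knife4_tip, knife5_tip in the frame of drawer_in below 0.055 m and angle between the x axis of each of knife1_grip, knife2_grip, knife3_grip, knife4_grip, knife5_grip and the x axis of drawer_in, either way round below 0.7 rad and x of knife2_grip in the frame of drawer_in between -0.075 and 0.06 m and y of knife2_grip in the frame of drawer_in between -0.135 and 0.135 m and z of knife2_grip in the frame of drawer_in between -0.005 and 0.045 m and x of knife3_grip in the frame of drawer_in between -0.075 and 0.06 m and y of knife3_grip in the frame of drawer_in between -0.135 and 0.135 m and z of knife3_grip in the frame of drawer_in between -0.005 and 0.045 m and x of knife4_grip in the frame of drawer_in between -0.075 and 0.06 m and y of knife4_grip in the frame of drawer_in between -0.135 and 0.135 m and z of knife4_grip in the frame of drawer_in between -0.005 and 0.045 m and x of knife5_grip in the frame of drawer_in between -0.075 and 0.06 m and y of knife5_grip in the frame of drawer_in between -0.135 and 0.135 m and z of knife5_grip in the frame of drawer_in between -0.005 and 0.045 m and value of joint hasp below 0.25 rad and horizontal distance between pin_grip and staple_eye below 0.009 m and z of pin_grip in the frame of staple_eye between 0.012 and 0.026 m and angle between pin_grip's own z axis and vertical below 0.3 rad and value of joint drawer below 0.008 m and value of joint start below 0.0015 m); the robot touches nothing.
It fails at once if the start switch is pushed while the drawer is open by more than 20 mm (value of joint start above 0.003 m and value of joint drawer above 0.02 m).
It fails at once if one of the other things is moved by more than 60 mm (distance of any of spatula, peeler, cup1, spoon from where it was at the start of the episode above 0.06 m).
Of knife1, knife2, knife3, knife4, knife5 only 3 to 5 are there at a start; the rules pass over those that are not, and their reading is None.
At some moment in a run one of knife1, knife2, knife3, knife4, knife5 may be knocked a few centimetres aside while the robot is not near it.
It also fails if it takes over 200 s, if anything falls off the work surface, if the arm or the gripper's body presses on something with over 40 N, if the wrist force passes 120 N, or if a joint passes its speed limit or range.

ROBOT

A 7-joint arm with a two-finger parallel gripper is mounted at the origin on the work surface. World frame = base frame: x ahead of the robot, y to its left, z up, the work surface at z = 0. Lengths are in m, angles in rad, forces in N, time in s.
With the tool pointing down it reaches from about 0.4 to 0.85 m from the base axis. Payload 4.4 kg.
Tool frame: the origin (TCP) lies midway between the tips of the shut fingers; the grasp point (between the pads) lies 19 mm behind it; x points along the fingers, z is the direction in which the jaws open and shut, and the axes are right-handed (so a half turn about x gives the same grasp; the last joint's range is limited). The gripper opens to 94 mm and grips with 3 to 60 N. Pads are 16 mm wide; open, the fingers measure 119 mm over their backs; the gripper's body (75 mm by 177 mm) begins 78 mm behind the grasp point.
Start: joints at [-1.297, 0.628, 0.038, 1.517, -0.027, 0.996, -0.02], TCP at [0.217, 0.613, 0.169] pointing down, gripper open.
Joint ranges: [-3.06, 3.06], [-0.37, 2.12], [-1.25, 1.32], [0.18, 2.47], [-1.1, 4.24], [0.23, 1.98], [-2.94, 2.94]. Speed limits (rad/s): [2.57, 2.57, 3.14, 3.14, 3.14, 3.14, 3.14].

INTERFACE

Orientations are given as a unit quaternion [x, y, z, w].
In Python, from cell import state, get_image, hand_in gives the robot as it stands.
- The arm moves only by the tool apply_moves, never from a script. Its argument "targets" is a list of rows, each a list of 5 numbers: the opening, from 0 (shut) to 1 (fully open), then the shift along the tool's x, y, z in m, then the turn about the tool's x in rad. In form: [[claw, dx, dy, dz, yaw], ...]. A call has 1 to 12 rows; each row is the pose to reach, as a shift and turn from the pose measured when the call began, along the tool's axes at that moment; what a row does not reach only later rows make up. A row lasts 1/10 s, in which the tool goes at most 50 mm and 8.59 degrees, less where a joint would pass 70% of its speed; a pose out of reach is approached as far as the arm can. A call with a gripper value outside its range is refused whole. The fingers move at their own pace and stop on an object; "newtons" is the grip in N (left out, the last holds). Time passes only in rows, so rows that repeat a pose let the fingers close. It gives the time, the measured TCP pose, the force and the opening at its end, in the units of the state.
- state(): the state, without advancing time (a new reading comes with each control period).
- get_image(name): name is "scene" or "top"; returns a dict with "frame" (384x512x3 uint8, red, green, blue), "depth" (384x512 float32, m along the optical axis (not along the pixel's ray), 0 where there is no reading), "camera_matrix" (3x3 intrinsics, pixels), "D" ([k1, k2, p1, p2, k3] as OpenCV has them; the pictures are not rectified), "world_to_cam" (4x4, takes a point from world to camera coordinates). Camera axes: x right, y down, z forward; pixel columns grow to the right and rows downward; lengths in m; the calibration is good to about 2 mm. A picture is of the moment at which its call begins.
- hand_in(): hands the job in, once; it reports no verdict.
The state is a dict: "clock": time; "joint_pos": joint angles; "joint_vel": joint speeds; "effort": joint torques, N m; "tool_pos": TCP position; "ee_rot": TCP orientation; "wrist_force": force on the tool from outside, world axes, zero at the start; "wrist_torque": the same for the moment, N m; "width": finger opening in m.
Only numpy, scipy, OpenCV 4.12 (cv2) and the standard library are available. Lean on these libraries where they do the work, as an engineer would, in place of code of your own. Each camera call takes 0.05 s, during which the arm holds its last target. There are 200 camera calls.

## Working session

There is one attempt and no reset: what is moved stays moved. The work goes in short steps, Python scripts to look and compute and a tool call to move; the robot and the scene stay as the last step left them, time stands still between calls to the robot, and variables do not carry over. Pictures are saved under pics/ and viewed, about 12 in all and at most 16, crops included, and the job is handed in when it is done.

Besides the shell and the picture viewer there is one more tool, called after "Call:" as name(argument=value, ...), one argument or row to a line, values as JSON. apply_moves: Moves the arm, as the interface text tells. Its arguments: {"type":"object","properties":{"targets":{"type":"array","items":{"type":"array","items":{"type":"number"}}},"newtons":{"type":"number"}},"required":["targets"]}

```bash
mkdir -p pics; ls; cat > h.py <<'E'
import numpy as np, cv2
from cell import state, get_image
from scipy.spatial.transform import Rotation as R
def grab(n):
    im=get_image(n); im['K']=np.array(im['camera_matrix']);im['Dd']=np.array(im['D'],float);im['T']=np.array(im['world_to_cam']); return im
def save(im,name,box=None,s=1):
    f=im['frame'][:,:,::-1]
    if box: f=f[box[1]:box[3],box[0]:box[2]]
    cv2.imwrite('pics/'+name,cv2.resize(f,None,fx=s,fy=s,interpolation=cv2.INTER_CUBIC))
def plane(im,uv,z):
    n=cv2.undistortPoints(np.array(uv,float).reshape(-1,1,2),im['K'],im['Dd'])[:,0]
    d=np.c_[n,np.ones(len(n))]@im['T'][:3,:3]; c=-im['T'][:3,:3].T@im['T'][:3,3]
    return c+d*((z-c[2])/d[:,2])[:,None]
def pts(im):
    h,w=im['depth'].shape; u,v=np.meshgrid(np.arange(w),np.arange(h))
    n=cv2.undistortPoints(np.c_[u.ravel(),v.ravel()].astype(float).reshape(-1,1,2),im['K'],im['Dd'])[:,0]
    p=np.c_[n,np.ones(len(n))]*im['depth'].reshape(-1,1)
    return ((p-im['T'][:3,3])@im['T'][:3,:3]).reshape(h,w,3)
def proj(im,p):
    return cv2.projectPoints(np.array(p,float).reshape(-1,1,3),cv2.Rodrigues(im['T'][:3,:3])[0],im['T'][:3,3],im['K'],im['Dd'])[0][:,0]
def toolshift(p,s=None):
    "world target TCP -> shift along tool axes"
    s=s or state(); return R.from_quat(s['ee_rot']).inv().apply(np.array(p)-s['tool_pos'])
def axes(s=None):
    s=s or state(); return R.from_quat(s['ee_rot']).as_matrix().T
E
python3 - <<'E'
from h import *
for n in('scene','top'):
    im=grab(n); save(im,n+'0.png',s=1.5); print(n,im['K'].tolist(),im['Dd'],(-im['T'][:3,:3].T@im['T'][:3,3]).round(3),im['T'][:3,:3].round(2).tolist())
s=state();print(s,axes(s).round(3))
E
```

```text
pics
scene [[356.5702466850622, 0.0, 259.0025073118575], [0.0, 356.5702466850622, 190.55916318461115], [0.0, 0.0, 1.0]] [-0.11440689  0.          0.          0.          0.        ] [ 1.092 -0.38   0.985] [[0.58, 0.82, 0.01], [0.62, -0.43, -0.66], [-0.54, 0.39, -0.75]]
top [[354.87995241442053, 0.0, 253.3600121848246], [0.0, 354.87995241442053, 185.58910545050801], [0.0, 0.0, 1.0]] [-0.0219907  0.         0.         0.         0.       ] [0.286 0.063 1.042] [[-0.03, -1.0, -0.01], [-0.98, 0.03, -0.19], [0.19, 0.0, -0.98]]
{'clock': 0.1, 'joint_pos': array([-1.29679187,  0.62925666,  0.03845452,  1.51820428, -0.02701064,
        0.99629034, -0.02001559]), 'joint_vel': array([ 0.00167517, -0.0033985 ,  0.00205288, -0.00152896,  0.00049013,
       -0.00039628, -0.00100306]), 'effort': array([ 3.01822904e-03, -5.50791872e+01,  1.14719901e+00, -1.87115121e+01,
       -5.22879709e-02,  1.92108209e-02,  3.63321021e-05]), 'tool_pos': array([0.21641165, 0.61225468, 0.16846471]), 'ee_rot': array([-0.40858779,  0.57782027,  0.40791118,  0.576878  ]), 'wrist_force': array([-0.03658301,  0.24949394,  0.42063656]), 'wrist_torque': array([-0.04106826, -0.03588962, -0.04058509]), 'width': 0.09378136793432092} [[-0.001 -0.002 -1.   ]
 [-0.943  0.333 -0.   ]
 [ 0.333  0.943 -0.002]]
```

View pics/scene0.png

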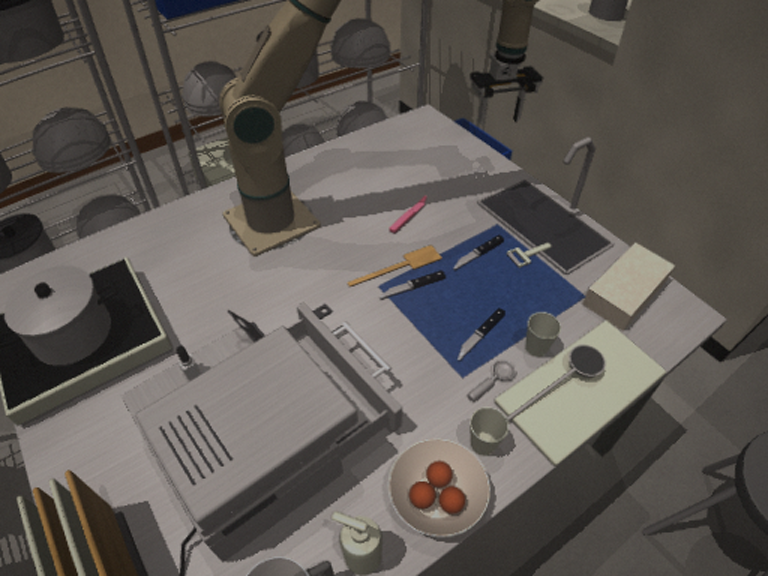

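View pics/top0.png

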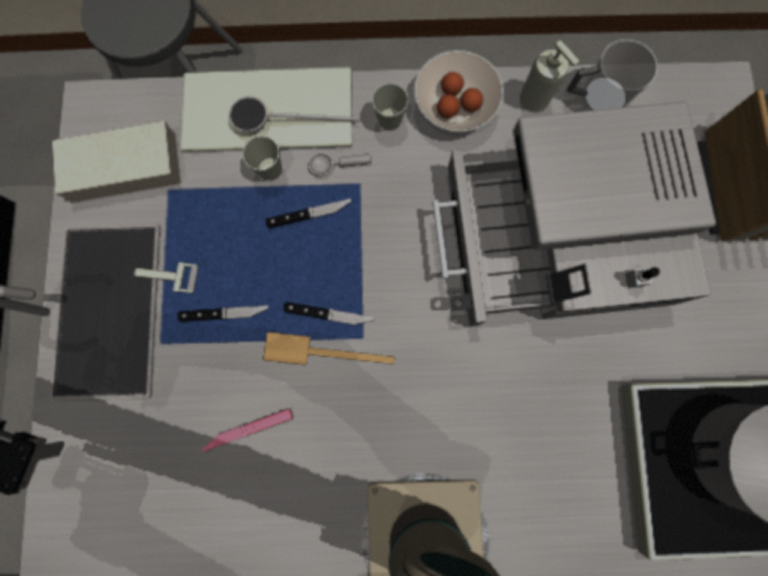

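Three black-handled knives lie on the blue cloth (top picture, 1.5x: about 289,217; 200,315; 307,311). The look-alike is the pink knife at 250,430; also dark but not knives: ladle 248,115. The steriliser is on the right with its front facing +y, drawer part-way open, hasp at 572,282 and pin at 648,275.

```bash
cat > meas.py <<'E'
from h import *
def steril(im,P=None):
    P=pts(im) if P is None else P
    m=(abs(P[...,2]-.208)<.006)&(P[...,1]<0)&(P[...,0]>.2)&(P[...,0]<.85)&(P[...,1]>-.6)
    m=cv2.morphologyEx(m.astype(np.uint8),cv2.MORPH_OPEN,np.ones((5,5)))
    n,l,st,_=cv2.connectedComponentsWithStats(m); k=1+st[1:,4].argmax()
    c=cv2.findContours((l==k).astype(np.uint8),0,1)[0][0][:,0]
    return cv2.minAreaRect(plane(im,c,.208)[:,:2].astype(np.float32)), cv2.boxPoints(cv2.minAreaRect(plane(im,c,.208)[:,:2].astype(np.float32)))
def knives(im,z=.008,box=(100,115,245,232),thr=55):
    f=im['frame'].astype(int); x0,y0,x1,y1=box
    m=np.zeros(f.shape[:2],np.uint8); m[y0:y1,x0:x1]=(f[y0:y1,x0:x1].max(2)<thr)
    m=cv2.morphologyEx(m,cv2.MORPH_CLOSE,np.ones((3,3)))
    out=[]
    for c in cv2.findContours(m,0,1)[0]:
        if cv2.contourArea(c)<60: continue
        w=plane(im,c[:,0],z+.008)[:,:2].astype(np.float32); r=cv2.minAreaRect(w)
        out.append((np.array(r[0]).round(4),np.array(r[1]).round(3),round(r[2],1),c[:,0].mean(0).round()))
    return out
E
python3 - <<'E'
from meas import *
im=grab('top'); P=pts(im)
r,b=steril(im,P); print(r,b.round(4).tolist())
for z in (.135,.098,.06,.026):
    m=(abs(P[...,2]-z)<.006)&(P[...,1]<0)&(P[...,0]>.15)&(P[...,0]<.85)&(P[...,1]>-.6); q=P[m]; print(z,m.sum(),np.percentile(q,[1,99],axis=0).round(3).tolist())
print(*knives(im),sep='\n')
for uv in [(193,145),(133,210),(205,207),(220,134),(246,213),(167,103)]: print(uv,P[uv[1],uv[0]].round(3),im['frame'][uv[1],uv[0]])
m=(P[...,2]>.145)&(P[...,0]>.15)&(P[...,0]<.47)&(P[...,1]<-.1)&(P[...,1]>-.5)
n,l,st,_=cv2.connectedComponentsWithStats(m.astype(np.uint8))
for k in range(1,n):
    if st[k,4]>8: q=P[l==k]; print('comp',st[k],q.min(0).round(3),q.max(0).round(3))
s=im['frame'];save(im,'crop1.png',(280,80,490,225),3.5)
E
```

```text
((0.6182801723480225, -0.3285524249076843), (0.2228861302137375, 0.29409265518188477), 4.637725830078125) [[0.4952999949455261, -0.19099999964237213], [0.51910001039505, -0.48410001397132874], [0.7411999702453613, -0.4661000072956085], [0.7174999713897705, -0.17299999296665192]]
0.135 3796 [[0.188, -0.501, 0.13], [0.524, -0.239, 0.14]]
0.098 1084 [[0.17, -0.526, 0.092], [0.845, -0.079, 0.103]]
0.06 2913 [[0.152, -0.595, 0.055], [0.846, -0.04, 0.066]]
0.026 3919 [[0.21, -0.383, 0.021], [0.839, -0.081, 0.031]]
(array([0.4224, 0.4226]), array([0.022, 0.085]), 2.5, array([133., 210.]))
(array([0.4256, 0.215 ]), array([0.087, 0.021]), 78.4, array([204., 207.]))
(array([0.6122, 0.2512]), array([0.023, 0.088]), 12.3, array([191., 146.]))
(193, 145) [0.613 0.246 0.018] [31 30 30]
(133, 210) [0.422 0.421 0.016] [74 72 70]
(205, 207) [0.425 0.21  0.015] [42 40 40]
(220, 134) [0.651 0.166 0.002] [58 70 98]
(246, 213) [0.404 0.091 0.012] [145 144 143]
(167, 103) [0.738 0.32  0.046] [82 81 72]
comp [368 175  26  27 379] [ 0.41  -0.264  0.145] [ 0.462 -0.227  0.216]
comp [418 178  22  14 210] [ 0.431 -0.385  0.145] [ 0.458 -0.357  0.216]
comp [461 280  43  27 562] [ 0.15  -0.5    0.145] [ 0.208 -0.43   0.193]
```

View pics/crop1.png

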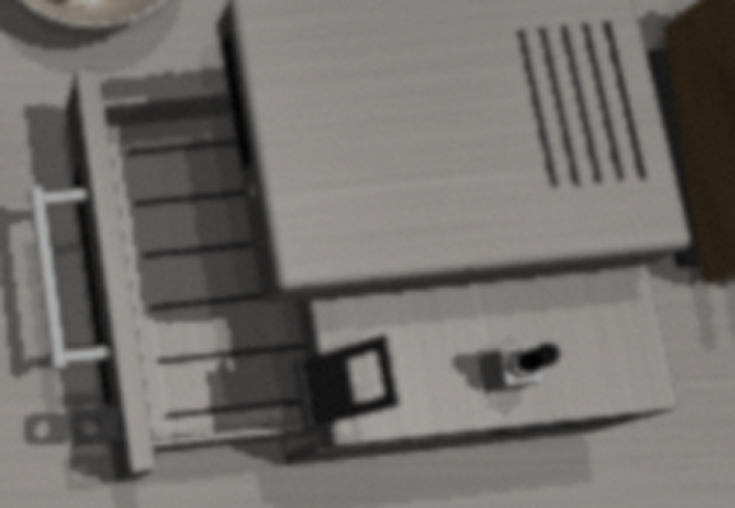

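Clear: three knives, the hasp leaning back at crop (350,380) and pin at (535,360). Now a script for the steriliser frame, handle and the approach numbers.

```bash
cat >> meas.py <<'E'
YS=np.array([.9967,.0808]); XS=np.array([.0808,-.9967]); O=np.array([.5683,-.3607])
def w(xs,ys,z): return np.r_[O+xs*XS+ys*YS,z]
def s_(p): d=np.array(p)[...,:2]-O; return np.stack([d@XS,d@YS],-1)
def go(p,jaw=None):
    "shift in tool axes; yaw to bring tool z along jaw dir (mod pi)"
    s=state(); A=axes(s); out=toolshift(p,s).round(4)
    yaw=None
    if jaw is not None:
        j=np.r_[jaw,0.]; a=np.arctan2(-(j@A[1]),j@A[2])
        yaw=(a+np.pi/2)%np.pi-np.pi/2
    return out,yaw,s['tool_pos'].round(4),s['joint_pos'][6].round(2)
E
python3 - <<'E'
from meas import *
im=grab('top');P=pts(im)
f=im['frame'].astype(int)
m=np.zeros(f.shape[:2],bool); m[125:190,285:302]=True
b=m&(P[...,2]>.06)&(P[...,2]<.092)
v,u=np.nonzero(b); q=plane(im,np.c_[u,v],.08); S=s_(q); print(len(S),S.min(0).round(3),S.max(0).round(3),np.median(S,0).round(3))
for y0 in (-.06,-.03,0,.03,.06):
    k=abs(S[:,1]-y0)<.012; print(y0,np.percentile(S[k,0],[0,50,100]).round(4) if k.any() else None)
# panel top z=.098
m=(abs(P[...,2]-.098)<.005); S=s_(P[m]); k=(abs(S[:,1])<.15)&(S[:,0]<-.15)&(S[:,0]>-.4); print('panel',np.percentile(S[k,0],[2,50,98]).round(4),np.percentile(S[k,1],[0,100]).round(3))
m=(abs(P[...,2]-.088)<.006); S=s_(P[m]); k=(abs(S[:,1]+.125)<.02)&(S[:,0]<-.15)&(S[:,0]>-.4); print('staple',np.percentile(S[k],[2,50,98],axis=0).round(4))
m=(P[...,2]>.150)&(P[...,2]<.22);S=s_(P[m]);Z=P[m][:,2]
for lo,hi in((-.16,-.08),(-.04,.06)):
    k=(abs(S[:,1]+.125)<.035)&(S[:,0]>lo)&(S[:,0]<hi); print(lo,np.c_[S[k],Z[k]].min(0).round(3),np.c_[S[k],Z[k]].max(0).round(3),np.median(S[k],0).round(3))
m=(abs(P[...,2]-.135)<.004);S=s_(P[m]);k=abs(S[:,1]+.1)<.07;print('case',np.percentile(S[k],[1,99],axis=0).round(3))
E
```

```text
270 [-0.321 -0.074] [-0.284  0.078] [-0.314  0.007]
-0.06 [-0.3212 -0.3136 -0.3016]
-0.03 [-0.321  -0.3151 -0.3093]
0 [-0.321  -0.3151 -0.3091]
0.03 [-0.3208 -0.3148 -0.3092]
0.06 [-0.3206 -0.3095 -0.2837]
panel [-0.2735 -0.2642 -0.254 ] [-0.149  0.15 ]
staple [[-0.3119 -0.1354]
 [-0.2898 -0.1228]
 [-0.2738 -0.1092]]
-0.16 [-0.142 -0.148  0.15 ] [-0.109 -0.097  0.215] [-0.128 -0.123]
-0.04 [-0.015 -0.137  0.15 ] [ 0.014 -0.111  0.216] [-0.006 -0.125]
case [[-0.128 -0.163]
 [ 0.128 -0.052]]
```

```bash
python3 - <<'E'
from meas import *
print(go(w(-.315,0,.169),XS),w(-.315,0,.056))
E
```

```text
(array([ 3.000e-04, -5.274e-01, -5.127e-01]), np.float64(-0.4206325695986717), array([0.2165, 0.6124, 0.1687]), np.float64(-0.02)) [ 0.542848  -0.0467395  0.056    ]
```

Call:
apply_moves(
  targets=[
    [0.4,0,-0.528,-0.512,-0.42],
    [0.4,0,-0.528,-0.512,-0.42],
    [0.4,0,-0.528,-0.512,-0.42],
    [0.4,0,-0.528,-0.512,-0.42],
    [0.4,0,-0.528,-0.512,-0.42],
    [0.4,0,-0.528,-0.512,-0.42],
    [0.4,0,-0.528,-0.512,-0.42],
    [0.4,0,-0.528,-0.512,-0.42],
    [0.4,0,-0.528,-0.512,-0.42],
    [0.4,0,-0.528,-0.512,-0.42],
    [0.4,0,-0.528,-0.512,-0.42],
    [0.4,0,-0.528,-0.512,-0.42],
  ],
)

```text
clock: 1.4
tool_pos: [0.4839, 0.0735, 0.1695]
ee_rot: [0.52, -0.48, -0.519, -0.479]
wrist_force: [1.0, 0.7, 0.8]
width: 0.0373
```

```bash
python3 - <<'E'
from meas import *
print(go(w(-.315,0,.169),XS),axes().round(3))
E
```

```text
(array([ 0.0006, -0.0491, -0.1246]), np.float64(-0.0005982162702924398), array([0.4839, 0.0735, 0.1695]), np.float64(1.43)) [[ 0.    -0.001 -1.   ]
 [-0.997 -0.08   0.   ]
 [-0.08   0.997 -0.001]]
```

Call:
apply_moves(
  targets=[
    [0.4,0,-0.049,-0.1245,0],
    [0.4,0,-0.049,-0.1245,0],
    [0.4,0,-0.049,-0.1245,0],
    [0.4,0,-0.049,-0.1245,0],
    [0.4,0.05,-0.049,-0.1245,0],
    [0.4,0.1,-0.049,-0.1245,0],
    [0.4,0.113,-0.049,-0.1245,0],
    [0.4,0.113,-0.049,-0.1245,0],
    [0,0.113,-0.049,-0.1245,0],
    [0,0.113,-0.049,-0.1245,0],
    [0,0.113,-0.049,-0.1245,0],
    [0,0.113,-0.049,-0.1245,0],
  ],
  newtons=25,
)

```text
clock: 2.6
tool_pos: [0.5437, -0.0468, 0.0579]
ee_rot: [0.521, -0.479, -0.519, -0.48]
wrist_force: [1.1, 0.4, -0.8]
width: 0.0091
```

Call:
apply_moves(
  targets=[
    [0,0,0,0,0],
    [0,0,0,0.03,0],
    [0,0,0,0.06,0],
    [0,0,0,0.085,0],
    [0,0,0,0.092,0],
    [0,0,0,0.092,0],
    [0,0,0,0.092,0],
  ],
)

```text
clock: 3.3
tool_pos: [0.5365, 0.0431, 0.0579]
ee_rot: [0.521, -0.48, -0.518, -0.48]
wrist_force: [0.1, -0.5, 0.4]
width: 0.0006
```

```bash
python3 - <<'E'
from meas import *
im=grab('top'); save(im,'c2.png',(250,60,460,230),3.5); print(state()['wrist_force'],state()['width'],s_(state()['tool_pos']),knives(im))
E
```

```text
[-0.17246787  0.61457159  0.21628965] 0.0007134889521978429 [-0.40478236  0.00097781] [(array([0.4226, 0.4211]), array([0.021, 0.083]), 2.5, array([133., 210.])), (array([0.425 , 0.2204]), array([0.096, 0.043]), 64.6, array([201., 206.])), (array([0.6111, 0.2328]), array([0.033, 0.124]), 10.0, array([198., 146.])), (array([0.4936, 0.1155]), array([0.286, 0.009]), 6.7, array([237., 184.]))]
```

View pics/c2.png

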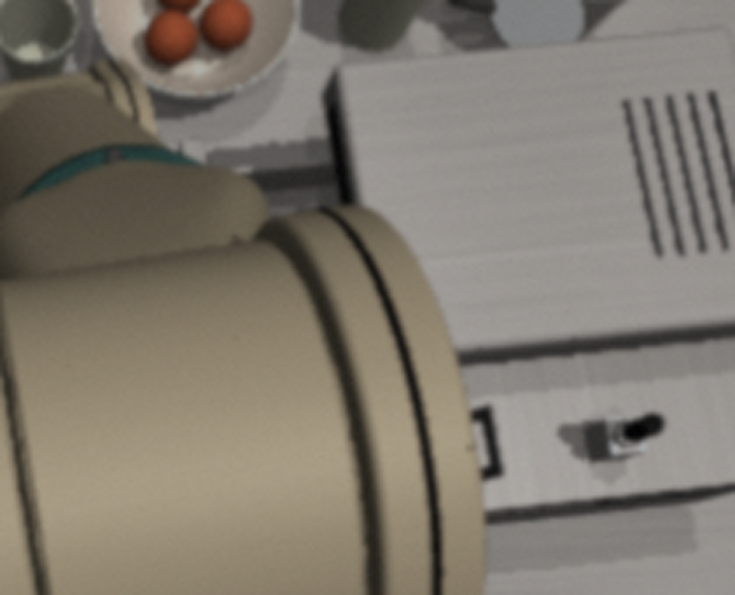

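```bash
python3 - <<'E'
from meas import *
im=grab('scene'); save(im,'c3.png',(140,170,300,310),4.5)
for xs in(-.315,-.406): print(((proj(im,[w(xs,-.075,.075),w(xs,.075,.075)])-[140,170])*4.5).round().tolist())
E
```

```text
[[396.0, 201.0], [530.0, 339.0]]
[[495.0, 139.0], [631.0, 268.0]]
```

View pics/c3.png

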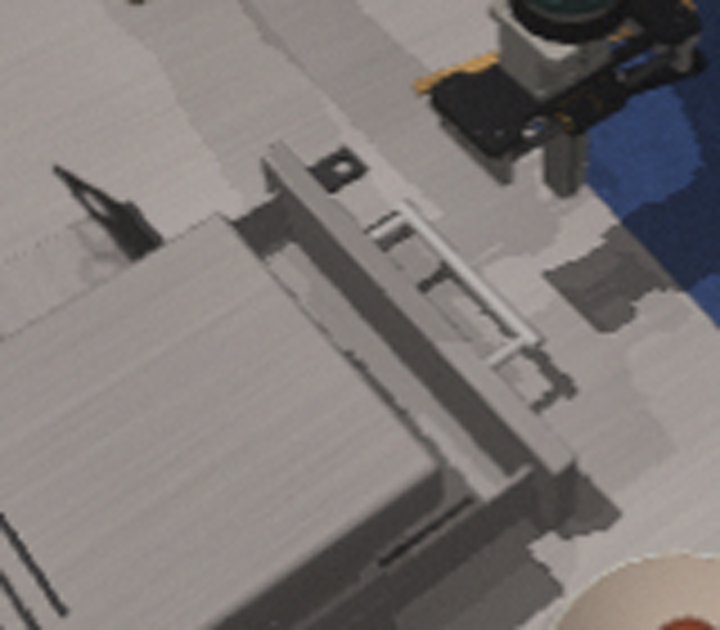

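```bash
python3 - <<'E'
from meas import *
im=grab('scene');P=pts(im)
S=s_(P); 
for xs in(-.33,-.325,-.32,-.315,-.31,-.305,-.30):
    k=(abs(S[...,0]-xs)<.0025)&(abs(S[...,1])<.05)&(P[...,2]<.12); print(xs,k.sum(),np.percentile(P[k][:,2],[0,10,50,90,100]).round(3))
k=(abs(S[...,0]+.405)<.05)&(abs(S[...,1])<.03)&(P[...,2]>.02)&(P[...,2]<.2); q=np.c_[S[k],P[k][:,2]]; print(len(q)); print(q[q[:,2].argsort()][:12].round(3)); print(proj(im,[state()['tool_pos']]))
E
```

```text
-0.33 37 [-0.005 -0.003  0.001  0.004  0.004]
-0.325 31 [-0.004 -0.002  0.001  0.002  0.004]
-0.32 65 [-0.004 -0.001  0.004  0.081  0.083]
-0.315 81 [-0.004 -0.002  0.078  0.082  0.084]
-0.31 51 [-0.001  0.001  0.077  0.081  0.084]Traceback (most recent call last):
  File "<stdin>", line 5, in <module>
    return _quantile_unchecked(
        a, q, axis, out, overwrite_input, method, keepdims, weights)
    return _ureduce(a,
                    func=_quantile_ureduce_func,
    ...<5 lines>...
                    overwrite_input=overwrite_input,
                    method=method)
    r = func(a, **kwargs)
    result = _quantile(arr,
                       quantiles=q,
    ...<2 lines>...
                       out=out,
                       weights=wgt)
    slices_having_nans = np.isnan(arr[-1, ...])
                                  ~~~^^^^^^^^^
IndexError: index -1 is out of bounds for axis 0 with size 0
```

```bash
python3 - <<'E'
from meas import *
im=grab('scene');P=pts(im);S=s_(P)
print((proj(im,[state()['tool_pos']])-[140,170])*4.5)
k=(abs(S[...,0]+.405)<.05)&(abs(S[...,1])<.05)&(P[...,2]>.015)&(P[...,2]<.2); q=np.c_[S[k],P[k][:,2]]; print(len(q)); q=q[q[:,2].argsort()]; print(q[::max(1,len(q)//25)].round(3))
E
```

```text
[[560.53781843 216.98382812]]
126
[[-0.404  0.009  0.095]
 [-0.394  0.009  0.103]
 [-0.393  0.007  0.106]
 [-0.409  0.012  0.109]
 [-0.41   0.011  0.112]
 [-0.396  0.012  0.115]
 [-0.394 -0.001  0.118]
 [-0.405  0.011  0.121]
 [-0.393  0.011  0.125]
 [-0.393  0.001  0.126]
 [-0.393  0.011  0.131]
 [-0.392 -0.003  0.133]
 [-0.395  0.012  0.134]
 [-0.394 -0.005  0.138]
 [-0.394  0.013  0.141]
 [-0.4    0.011  0.145]
 [-0.394 -0.001  0.147]
 [-0.41   0.013  0.148]
 [-0.411  0.013  0.152]
 [-0.407  0.012  0.154]
 [-0.416  0.011  0.156]
 [-0.396  0.011  0.162]
 [-0.392  0.01   0.168]
 [-0.398  0.034  0.194]
 [-0.413  0.034  0.197]
 [-0.389  0.036  0.199]]
```

```bash
python3 - <<'E'
from meas import *
im=grab('scene');P=pts(im);S=s_(P)
for v in range(206,222): print(v,[ (tuple(im['frame'][v,u]),round(float(P[v,u,2]),3)) for u in (262,264,266)])
p=state()['tool_pos']
print([proj(im,[p+[0,0,d]])[0].round(1).tolist() for d in(0,.02,.04)])
E
```

```text
206 [((np.uint8(63), np.uint8(61), np.uint8(59)), 0.131), ((np.uint8(64), np.uint8(63), np.uint8(60)), 0.138), ((np.uint8(60), np.uint8(58), np.uint8(57)), 0.131)]
207 [((np.uint8(62), np.uint8(61), np.uint8(58)), 0.124), ((np.uint8(64), np.uint8(62), np.uint8(60)), 0.134), ((np.uint8(60), np.uint8(56), np.uint8(57)), 0.131)]
208 [((np.uint8(63), np.uint8(60), np.uint8(58)), 0.119), ((np.uint8(64), np.uint8(62), np.uint8(59)), 0.126), ((np.uint8(59), np.uint8(57), np.uint8(54)), 0.125)]
209 [((np.uint8(64), np.uint8(62), np.uint8(60)), 0.112), ((np.uint8(63), np.uint8(61), np.uint8(60)), 0.125), ((np.uint8(55), np.uint8(53), np.uint8(51)), 0.119)]
210 [((np.uint8(62), np.uint8(61), np.uint8(60)), 0.111), ((np.uint8(63), np.uint8(60), np.uint8(58)), 0.119), ((np.uint8(62), np.uint8(57), np.uint8(56)), 0.112)]
211 [((np.uint8(89), np.uint8(84), np.uint8(83)), 0.103), ((np.uint8(65), np.uint8(63), np.uint8(61)), 0.117), ((np.uint8(61), np.uint8(58), np.uint8(56)), 0.109)]
212 [((np.uint8(135), np.uint8(130), np.uint8(125)), 0.003), ((np.uint8(66), np.uint8(64), np.uint8(62)), 0.111), ((
[... 951 characters left out ...]
uint8(134)), 0.003), ((np.uint8(151), np.uint8(142), np.uint8(139)), 0.001), ((np.uint8(158), np.uint8(151), np.uint8(148)), -0.001)]
219 [((np.uint8(140), np.uint8(135), np.uint8(131)), 0.001), ((np.uint8(150), np.uint8(143), np.uint8(140)), -0.0), ((np.uint8(160), np.uint8(151), np.uint8(148)), 0.004)]
220 [((np.uint8(143), np.uint8(135), np.uint8(131)), -0.001), ((np.uint8(149), np.uint8(144), np.uint8(139)), 0.002), ((np.uint8(161), np.uint8(154), np.uint8(150)), -0.001)]
221 [((np.uint8(144), np.uint8(138), np.uint8(134)), 0.003), ((np.uint8(151), np.uint8(143), np.uint8(139)), 0.0), ((np.uint8(162), np.uint8(154), np.uint8(150)), 0.001)]
[[264.6, 218.2], [264.7, 214.4], [264.9, 210.5]]
```

Call:
apply_moves(
  targets=[
    [0,0.01,0,0.02,0],
    [0,0.02,0,0.03,0],
    [0,0.03,0,0.03,0],
    [0,0.038,0,0.03,0],
    [0,0.038,0,0.03,0],
  ],
)

```text
clock: 4.05
tool_pos: [0.5331, 0.0723, 0.0183]
ee_rot: [0.52, -0.481, -0.518, -0.48]
wrist_force: [-0.8, 0.1, -0.6]
width: 0.0007
```

```bash
python3 - <<'E'
from meas import *
im=grab('scene');P=pts(im);S=s_(P); p=state()['tool_pos'];print(p,axes().round(3))
u=int(round(proj(im,[p])[0][0]))
print([proj(im,[p+[0,0,d]])[0].round(1).tolist() for d in(0,.02,.04)])
t=s_(p)
k=(abs(S[...,0]-t[0])<.03)&(abs(S[...,1]-t[1])<.03)&(P[...,2]>.012)&(P[...,2]<.15)
v,u=np.nonzero(k); i=np.argsort(-v)[:8]; print(np.c_[u[i],v[i],S[v[i],u[i]].round(3),P[v[i],u[i],2].round(3)])
E
```

```text
[0.53361938 0.07240466 0.01896253] [[ 0.001 -0.002 -1.   ]
 [-0.997 -0.077 -0.001]
 [-0.077  0.997 -0.002]]
[[270.9, 220.7], [271.1, 217.1], [271.3, 213.4]]
[[ 2.70e+02  2.16e+02 -4.20e-01  1.00e-02  6.60e-02]
 [ 2.71e+02  2.16e+02 -4.24e-01  1.00e-02  6.30e-02]
 [ 2.72e+02  2.16e+02 -4.30e-01  9.00e-03  5.70e-02]
 [ 2.71e+02  2.15e+02 -4.26e-01  9.00e-03  6.60e-02]
 [ 2.73e+02  2.15e+02 -4.34e-01  9.00e-03  6.00e-02]
 [ 2.70e+02  2.15e+02 -4.21e-01  9.00e-03  7.10e-02]
 [ 2.72e+02  2.15e+02 -4.30e-01  9.00e-03  6.30e-02]
 [ 2.69e+02  2.15e+02 -4.20e-01  6.00e-03  6.80e-02]]
```

Call:
apply_moves(
  targets=[
    [0,0.015,0,0,0],
    [0,0.025,0,0,0],
    [0,0.03,0,0,0],
    [0,0.033,0,0,0],
  ],
)

```text
clock: 4.5
tool_pos: [0.5335, 0.0721, -0.0144]
ee_rot: [0.52, -0.481, -0.518, -0.48]
wrist_force: [-0.5, 0.1, 0.9]
width: 0.0003
```

```bash
python3 - <<'E'
from meas import *
im=grab('scene'); save(im,'c4.png',(210,150,330,250),6); p=state()['tool_pos'];print(p,state()['wrist_force'],((proj(im,[p,p+[0,0,.02],p+[0,0,.04]])-[210,150])*6).tolist())
E
```

```text
[ 0.5334625   0.07214933 -0.01454524] [-0.34034062 -0.56938149 -0.69176994] [[362.7209888363228, 458.86569405682553], [363.8509211880802, 438.19286295062716], [365.0081356296903, 416.98776272479216]]
```

View pics/c4.png

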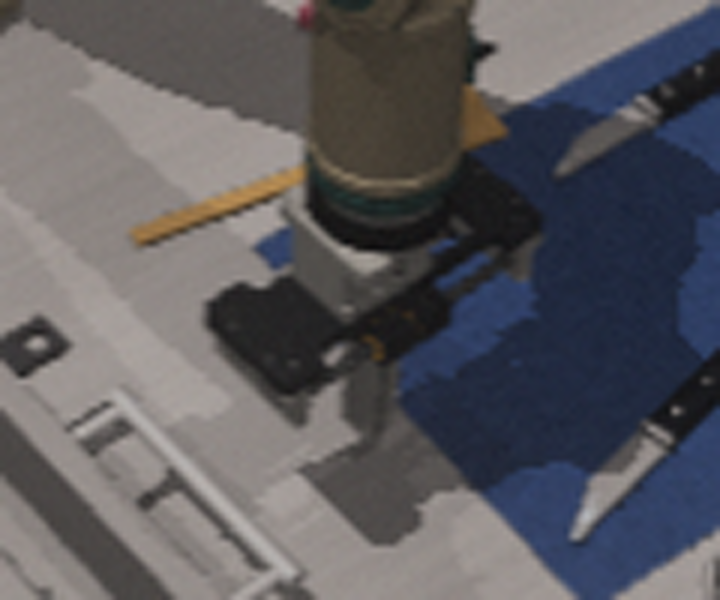

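Call:
apply_moves(
  targets=[
    [0,0.008,0,0,0],
    [0,0.014,0,0,0],
    [0,0.018,0,0,0],
  ],
)

```text
clock: 4.85
tool_pos: [0.5332, 0.0721, -0.0331]
ee_rot: [0.52, -0.481, -0.518, -0.48]
wrist_force: [0.0, 0.1, 0.7]
width: 0.0008
```

Call:
apply_moves(
  targets=[
    [0,0.003,0,0,0],
    [0,0.005,0,0,0],
    [0,0.007,0,0,0],
  ],
)

```text
clock: 5.15
tool_pos: [0.5333, 0.0721, -0.0363]
ee_rot: [0.52, -0.481, -0.518, -0.48]
wrist_force: [-11.2, -0.5, 59.8]
width: 0.0001
```

Call:
apply_moves(
  targets=[
    [0,-0.05,0,0,0],
    [0.4,-0.1,0,0,0],
    [0.4,-0.115,0,-0.04,0],
    [0.4,-0.115,0,-0.08,0],
    [0.4,-0.115,0,-0.115,0],
    [0.4,-0.115,0,-0.115,0],
  ],
)

```text
clock: 5.75
tool_pos: [0.5422, -0.0492, 0.0794]
ee_rot: [0.519, -0.484, -0.515, -0.481]
wrist_force: [-0.9, -0.2, -1.3]
width: 0.0357
```

```bash
sed -i 's/^def go(p,jaw=None):/ZO=.036\ndef go(p,jaw=None):\n    p=np.array(p)-[0,0,ZO]/' meas.py; python3 - <<'E'
from meas import *
print(go(w(-.3165,0,.056),XS),axes().round(3))
E
```

```text
(array([ 0.0593, -0.0007,  0.0043]), np.float64(-0.012291508826248077), array([ 0.5422, -0.0492,  0.0794]), np.float64(1.67)) [[ 0.001 -0.006 -1.   ]
 [-0.998 -0.069 -0.001]
 [-0.069  0.998 -0.006]]
```

Call:
apply_moves(
  targets=[
    [0.4,0.0,0,0.0045,-0.012],
    [0.4,0.03,0,0.0045,-0.012],
    [0.4,0.059,0,0.0045,-0.012],
    [0.4,0.059,0,0.0045,-0.012],
    [0,0.059,0,0.0045,-0.012],
    [0,0.059,0,0.0045,-0.012],
    [0,0.059,0,0.0045,-0.012],
    [0,0.059,0,0.0045,-0.012],
    [0,0.059,0,0.0045,-0.012],
  ],
)

```text
clock: 6.65
tool_pos: [0.5431, -0.0452, 0.0215]
ee_rot: [0.522, -0.48, -0.517, -0.479]
wrist_force: [-0.2, -0.4, 6.0]
width: 0.0113
```

Call:
apply_moves(
  targets=[
    [0,0,0,0.02,0],
    [0,0,0,0.04,0],
    [0,0,0,0.06,0],
    [0,0,0,0.08,0],
    [0,0,0,0.09,0],
    [0,0,0,0.093,0],
    [0,0,0,0.093,0],
  ],
)

```text
clock: 7.35
tool_pos: [0.5362, 0.0434, 0.0215]
ee_rot: [0.523, -0.482, -0.515, -0.478]
wrist_force: [0.0, -6.7, 4.2]
width: 0.0115
```

Call:
apply_moves(
  targets=[
    [0.45,0,0,-0.003,0],
    [0.45,0,0,-0.003,0],
    [0.45,0,0,0,0],
    [0.45,-0.03,0,0,0],
    [0.45,-0.07,0,0,0],
    [0.5,-0.1,0,0,0],
    [0.5,-0.1,0,0.05,0],
    [0.5,-0.1,0,0.05,0],
  ],
)

```text
clock: 8.15
tool_pos: [0.5317, 0.103, 0.122]
ee_rot: [0.524, -0.477, -0.519, -0.478]
wrist_force: [0.7, 0.2, -0.7]
width: 0.0472
```

```bash
python3 - <<'E'
from meas import *
im=grab('top'); [print(k) for k in knives(im)]
print(go([.6149,.239,.1],np.array([.977,.213])),axes().round(3))
im=grab('scene');P=pts(im);S=s_(P)
k=(abs(P[...,2]-.08)<.006)&(abs(S[...,1])<.06)&(S[...,0]<-.385)&(S[...,0]>-.43); print('bar',np.median(S[k],0),k.sum())
E
```

```text
(array([0.4   , 0.3392]), array([0.089, 0.241]), 6.5, array([167., 212.]))
(array([0.6482, 0.1971]), array([0.111, 0.222]), 41.9, array([205., 139.]))
(array([ 0.0567, -0.0949,  0.1325]), np.float64(1.4413546342282597), array([0.5313, 0.0993, 0.1214]), np.float64(1.43)) [[ 0.005 -0.008 -1.   ]
 [-0.996 -0.085 -0.004]
 [-0.085  0.996 -0.008]]
bar [-0.40139118 -0.0020928 ] 122
```

Call:
apply_moves(
  targets=[
    [0.5,0.0,-0.095,0.1325,1.441],
    [0.5,0.0,-0.095,0.1325,1.441],
    [0.5,0.0,-0.095,0.1325,1.441],
    [0.5,0.0,-0.095,0.1325,1.441],
    [0.5,0.0,-0.095,0.1325,1.441],
    [0.5,0.0,-0.095,0.1325,1.441],
    [0.5,0.0,-0.095,0.1325,1.441],
    [0.5,0.0,-0.095,0.1325,1.441],
    [0.5,0.0,-0.095,0.1325,1.441],
    [0.5,0.03,-0.095,0.1325,1.441],
    [0.5,0.04,-0.095,0.1325,1.441],
    [0.5,0.04,-0.095,0.1325,1.441],
  ],
)

```text
clock: 9.45
tool_pos: [0.6134, 0.2346, 0.0775]
ee_rot: [-0.08, 0.704, 0.071, 0.702]
wrist_force: [-0.2, 0.3, 0.6]
width: 0.047
```

```bash
python3 - <<'E'
from meas import *
im=grab('scene'); save(im,'c5.png',(210,120,370,250),4.5)
print(go([.6149,.239,.004],np.array([.977,.213])),axes().round(3))
a=np.array([.6149,.239,.008]);d=np.array([.213,-.977,0]); print(((proj(im,[a,a+.12*d,a-.06*d])-[210,120])*4.5).round())
E
```

```text
(array([0.1109, 0.0051, 0.0012]), np.float64(-0.0014968037097149445), array([0.6146, 0.235 , 0.079 ]), np.float64(0.12)) [[ 0.002 -0.011 -1.   ]
 [-0.212  0.977 -0.011]
 [ 0.977  0.212 -0.   ]]
[[510. 431.]
 [414. 527.]
 [555. 386.]]
```

View pics/c5.png

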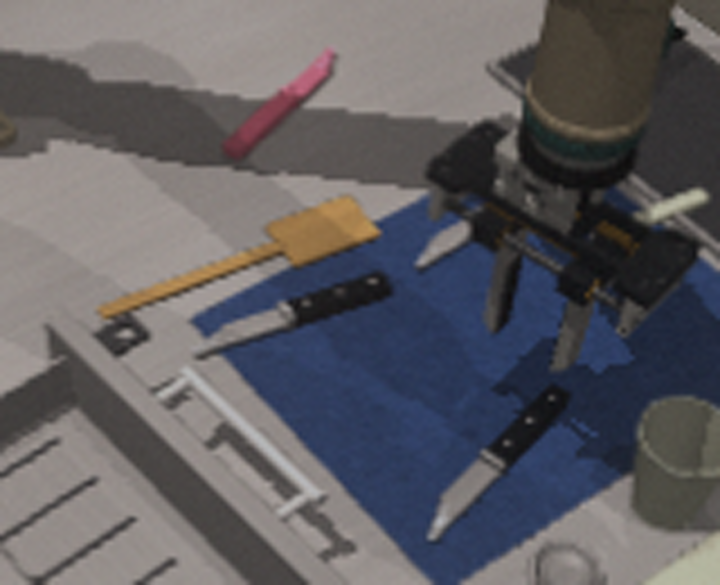

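Call:
apply_moves(
  targets=[
    [0.5,0.03,0.004,0.001,0],
    [0.5,0.07,0.004,0.001,0],
    [0.5,0.1,0.004,0.001,0],
    [0.5,0.11,0.004,0.001,0],
    [0.5,0.11,0.004,0.001,0],
    [0,0.11,0.004,0.001,0],
    [0,0.11,0.004,0.001,0],
    [0,0.11,0.004,0.001,0],
    [0,0.11,0.004,0.001,0],
    [0,0.11,0.004,0.001,0],
  ],
  newtons=30,
)

```text
clock: 10.5
tool_pos: [0.6165, 0.2385, -0.0296]
ee_rot: [-0.079, 0.702, 0.072, 0.704]
wrist_force: [0.8, 0.8, 5.6]
width: 0.0195
```

```bash
python3 - <<'E'
from meas import *
print(state()['tool_pos'],state()['width'],w(-.2575,.07,.14))
print(go(w(-.2575,.07,.15),YS),axes().round(3))
E
```

```text
[ 0.61649163  0.23850045 -0.02960101] 0.019490694754412716 [ 0.617263   -0.09839375  0.14      ]
(array([-0.1402, -0.3309, -0.0702]), np.float64(0.13240795800754546), array([ 0.6165,  0.2385, -0.0296]), np.float64(0.17)) [[ 0.005 -0.01  -1.   ]
 [-0.212  0.977 -0.011]
 [ 0.977  0.212  0.003]]
```

Call:
apply_moves(
  targets=[
    [0,-0.05,0,0,0],
    [0,-0.1,0,0,0],
    [0,-0.14,-0.03,-0.006,0.03],
    [0,-0.14,-0.08,-0.017,0.132],
    [0,-0.14,-0.13,-0.028,0.132],
    [0,-0.14,-0.18,-0.038,0.132],
    [0,-0.14,-0.23,-0.049,0.132],
    [0,-0.14,-0.28,-0.06,0.132],
    [0,-0.14,-0.325,-0.07,0.132],
    [0,-0.14,-0.331,-0.07,0.132],
    [0,-0.14,-0.331,-0.07,0.132],
  ],
)

```text
clock: 11.6
tool_pos: [0.6166, -0.1015, 0.1137]
ee_rot: [-0.031, 0.705, 0.023, 0.708]
wrist_force: [0.4, 1.4, -1.2]
width: 0.0197
```

```bash
python3 - <<'E'
from meas import *
print(state()['width'],s_(state()['tool_pos']))
print(go(w(-.2575,.07,.032),YS),axes().round(3))
im=grab('top'); [print(k) for k in knives(im)]
E
```

```text
0.019694579880937438 [-0.25442336  0.06909337]
(array([0.1177, 0.0044, 0.0005]), np.float64(-0.004678889853077406), array([ 0.6166, -0.1015,  0.1137]), np.float64(0.51)) [[ 0.004 -0.011 -1.   ]
 [-0.076  0.997 -0.011]
 [ 0.997  0.076  0.004]]
(array([0.4226, 0.4211]), array([0.021, 0.083]), 2.5, array([133., 210.]))
(array([0.4352, 0.2373]), array([0.054, 0.053]), 52.3, array([193., 203.]))
(array([0.5305, 0.1899]), array([0.04 , 0.354]), 90.0, array([210., 173.]))
```

Call:
apply_moves(
  targets=[
    [0,0.04,0.004,0,0],
    [0,0.08,0.004,0,0],
    [0,0.105,0.004,0,0],
    [0,0.116,0.004,0,0],
    [0,0.116,0.004,0,0],
    [0.4,0.116,0.004,0,0],
    [0.4,0.116,0.004,0,0],
    [0.4,0.116,0.004,0,0],
    [0.4,0.08,0.004,0,0],
    [0.4,0.03,0.004,0,0],
    [0.4,-0.01,0.004,0,0],
    [0.4,-0.01,0.004,0,0],
  ],
)

```text
clock: 12.85
tool_pos: [0.6211, -0.0953, 0.1298]
ee_rot: [-0.032, 0.701, 0.024, 0.712]
wrist_force: [0.6, 0.0, -0.5]
width: 0.0374
```

```bash
python3 - <<'E'
from meas import *
print(state()['width'],s_(state()['tool_pos']))
h=np.array([.4256,.215]);d=np.array([-.2,-.98]);g=h+.0125*d
print(go(np.r_[g,.13],np.array([.98,-.2])),g)
h=np.array([.4226,.4211]);d=np.array([.044,-.999]);g=h+.0125*d
print(go(np.r_[g,.13],np.array([.999,.044])),g)
print(go(w(-.3,-.1,.13)),axes().round(3))
E
```

```text
0.037431397832668745 [-0.26024871  0.07404592]
(array([ 0.0296,  0.3133, -0.174 ]), np.float64(0.28127329712665383), array([ 0.6211, -0.0953,  0.1298]), np.float64(0.51)) [0.4231  0.20275]
(array([ 0.0274,  0.5185, -0.1575]), np.float64(0.03591857064559112), array([ 0.6211, -0.0953,  0.1298]), np.float64(0.51)) [0.42315   0.4086125]
(array([ 0.0328,  0.04  , -0.1746]), None, array([ 0.6211, -0.0953,  0.1298]), np.float64(0.51)) [[ 0.016 -0.01  -1.   ]
 [-0.08   0.997 -0.012]
 [ 0.997  0.08   0.015]]
```

Call:
apply_moves(
  targets=[
    [0.5,0.0,0.05,-0.028,0],
    [0.5,0.0,0.1,-0.056,0.1],
    [0.5,0.0,0.14,-0.08,0.2],
    [0.5,0.0,0.18,-0.1,0.28],
    [0.5,0.01,0.22,-0.122,0.28],
    [0.5,0.03,0.26,-0.144,0.28],
    [0.5,0.05,0.3,-0.166,0.28],
    [0.5,0.05,0.313,-0.174,0.28],
    [0.5,0.05,0.313,-0.174,0.28],
    [0.5,0.05,0.313,-0.174,0.28],
  ],
)

```text
clock: 13.85
tool_pos: [0.4242, 0.2017, 0.0738]
ee_rot: [0.067, 0.697, -0.074, 0.71]
wrist_force: [0.0, 0.8, 0.6]
width: 0.0478
```

```bash
python3 - <<'E'
from meas import *
im=grab('scene'); save(im,'c6.png',(130,120,330,260),3.9)
g=np.array([.4231,.20275]);d=np.array([-.2,-.98,0]);a=np.r_[g,.008]
print(go(np.r_[g,.004],np.array([.98,-.2])),axes().round(3))
print(((proj(im,[a,a+.12*d,a-.06*d])-[130,120])*3.9).round())
E
```

```text
(array([ 0.1059,  0.002 , -0.004 ]), np.float64(-0.000385333677406674), array([0.4248, 0.2011, 0.074 ]), np.float64(-0.18)) [[ 0.017 -0.011 -1.   ]
 [ 0.2    0.98  -0.007]
 [ 0.98  -0.2    0.019]]
[[590. 259.]
 [474. 297.]
 [646. 241.]]
```

View pics/c6.png

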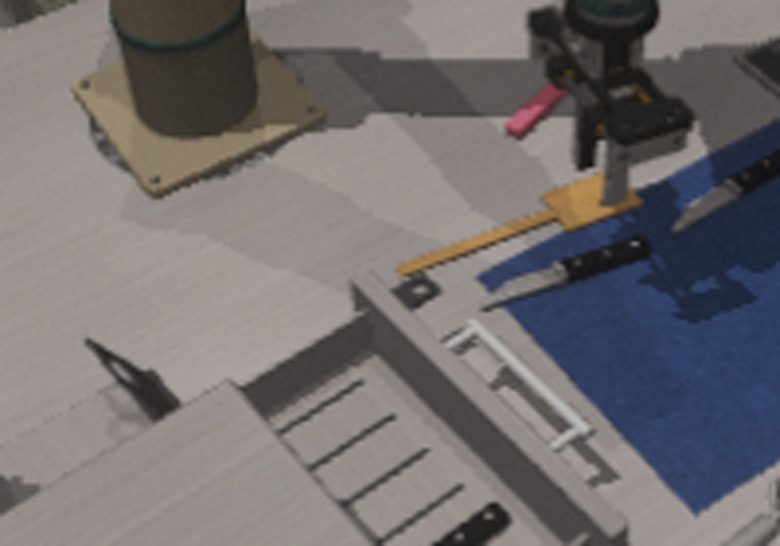

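Call:
apply_moves(
  targets=[
    [0.4,0.03,0.002,0.001,0],
    [0.4,0.06,0.002,0.001,0],
    [0.4,0.09,0.002,0.001,0],
    [0.4,0.105,0.002,0.001,0],
    [0.4,0.105,0.002,0.001,0],
    [0,0.105,0.002,0.001,0],
    [0,0.105,0.002,0.001,0],
    [0,0.105,0.002,0.001,0],
    [0,0.105,0.002,0.001,0],
  ],
)

```text
clock: 14.8
tool_pos: [0.4289, 0.2018, -0.03]
ee_rot: [0.068, 0.696, -0.074, 0.711]
wrist_force: [-0.1, -0.8, 6.9]
width: 0.0196
```

```bash
python3 - <<'E'
from meas import *
print(go(w(-.2575,-.01,.15),YS),axes().round(3))
E
```

```text
(array([-0.1387, -0.2795,  0.1709]), np.float64(-0.2827964808059664), array([ 0.4289,  0.2018, -0.03  ]), np.float64(-0.03)) [[ 0.019 -0.01  -1.   ]
 [ 0.2    0.98  -0.006]
 [ 0.98  -0.2    0.021]]
```

Call:
apply_moves(
  targets=[
    [0,-0.05,0,0,0],
    [0,-0.1,0,0,0],
    [0,-0.139,-0.02,0.012,0],
    [0,-0.139,-0.06,0.037,-0.14],
    [0,-0.139,-0.1,0.06,-0.283],
    [0,-0.139,-0.14,0.086,-0.283],
    [0,-0.139,-0.18,0.11,-0.283],
    [0,-0.139,-0.22,0.135,-0.283],
    [0,-0.139,-0.26,0.159,-0.283],
    [0,-0.139,-0.28,0.171,-0.283],
    [0,-0.139,-0.28,0.171,-0.283],
    [0,-0.139,-0.28,0.171,-0.283],
  ],
)

```text
clock: 16.0
tool_pos: [0.537, -0.1049, 0.1142]
ee_rot: [-0.032, 0.7, 0.025, 0.713]
wrist_force: [-0.4, 0.3, -1.0]
width: 0.02
```

```bash
python3 - <<'E'
from meas import *
print(go(w(-.2575,-.01,.032),YS),axes().round(3),state()['width'])
im=grab('top'); [print(k) for k in knives(im)]
E
```

```text
(array([ 0.1182,  0.0012, -0.0016]), np.float64(-0.00035208105235629006), array([ 0.537 , -0.1049,  0.1142]), np.float64(0.59)) [[ 0.019 -0.009 -1.   ]
 [-0.08   0.997 -0.011]
 [ 0.997  0.081  0.018]] 0.01997117733544113
(array([0.421 , 0.4094]), array([0.107, 0.026]), 86.5, array([137., 210.]))
(array([0.4917, 0.1721]), array([0.032, 0.285]), 67.8, array([216., 185.]))
```

Call:
apply_moves(
  targets=[
    [0,0.04,0.002,0,0],
    [0,0.08,0.002,0,0],
    [0,0.105,0.002,0,0],
    [0,0.117,0.002,0,0],
    [0,0.117,0.002,0,0],
    [0.4,0.117,0.002,0,0],
    [0.4,0.117,0.002,0,0],
    [0.4,0.117,0.002,0,0],
    [0.4,0.08,0.002,0,0],
    [0.4,0.03,0.002,0,0],
    [0.4,-0.01,0.002,0,0],
    [0.4,-0.01,0.002,0,0],
  ],
)

```text
clock: 17.25
tool_pos: [0.5406, -0.1027, 0.1297]
ee_rot: [-0.033, 0.696, 0.025, 0.717]
wrist_force: [0.4, -0.7, -0.3]
width: 0.038
```

```bash
python3 - <<'E'
from meas import *
im=grab('top'); [print(k) for k in knives(im)]
h=np.array([.4226,.4211]);d=np.array([.044,-.999]);g=h+.0125*d
print(go(np.r_[g,.12],np.array([.999,.044])),g,axes().round(3))
E
```

```text
(array([0.4193, 0.4066]), array([0.114, 0.035]), 79.1, array([139., 211.]))
(array([0.4764, 0.1891]), array([0.042, 0.257]), 60.6, array([212., 187.]))
(array([ 0.0355,  0.5187, -0.0741]), np.float64(0.03871906298880479), array([ 0.5389, -0.1019,  0.1271]), np.float64(0.59)) [0.42315   0.4086125] [[ 0.025 -0.009 -1.   ]
 [-0.083  0.997 -0.011]
 [ 0.996  0.083  0.024]]
```

Call:
apply_moves(
  targets=[
    [0.4,0,0.05,-0.007,0],
    [0.4,0,0.1,-0.014,0],
    [0.4,0,0.15,-0.021,0],
    [0.4,0,0.2,-0.028,0.02],
    [0.4,0,0.25,-0.035,0.038],
    [0.4,0,0.3,-0.042,0.038],
    [0.4,0.01,0.35,-0.05,0.038],
    [0.4,0.02,0.4,-0.057,0.038],
    [0.4,0.03,0.45,-0.064,0.038],
    [0.4,0.036,0.495,-0.071,0.038],
    [0.4,0.036,0.519,-0.074,0.038],
    [0.4,0.036,0.519,-0.074,0.038],
  ],
)

```text
clock: 18.5
tool_pos: [0.4196, 0.4137, 0.0811]
ee_rot: [-0.022, 0.699, 0.015, 0.715]
wrist_force: [0.4, -0.6, -0.4]
width: 0.0375
```

```bash
python3 - <<'E'
from meas import *
im=grab('scene'); save(im,'c7.png',(210,110,390,230),4)
h=np.array([.4226,.4211]);d=np.array([.044,-.999,0]);g=h+.0125*d[:2];a=np.r_[g,.008]
print(go(np.r_[g,.004],np.array([.999,.044])),axes().round(3))
print(((proj(im,[a,a+.12*d,a-.06*d])-[210,110])*4).round())
E
```

```text
(array([ 0.1137, -0.0004, -0.0006]), np.float64(0.005175747041807677), array([0.4211, 0.4102, 0.0817]), np.float64(-0.34)) [[ 0.023 -0.011 -1.   ]
 [-0.049  0.999 -0.012]
 [ 0.999  0.049  0.022]]
[[451. 217.]
 [361. 271.]
 [494. 192.]]
```

View pics/c7.png

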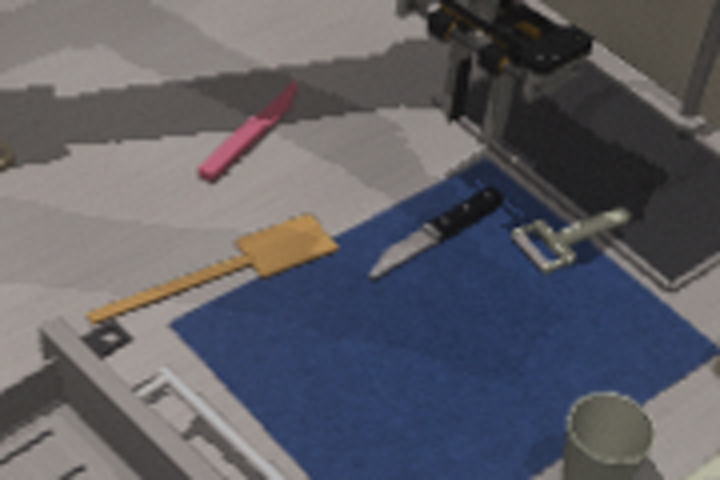

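Call:
apply_moves(
  targets=[
    [0.4,0.03,0,0.002,0],
    [0.4,0.07,0,0.002,0],
    [0.4,0.1,0,0.002,0],
    [0.4,0.113,0,0.002,0],
    [0.4,0.113,0,0.002,0],
    [0,0.113,0,0.002,0],
    [0,0.113,0,0.002,0],
    [0,0.113,0,0.002,0],
    [0,0.113,0,0.002,0],
  ],
)

```text
clock: 19.45
tool_pos: [0.4267, 0.4098, -0.0297]
ee_rot: [-0.021, 0.698, 0.014, 0.716]
wrist_force: [-1.1, -1.1, 6.9]
width: 0.0195
```

```bash
python3 - <<'E'
from meas import *
print(go(w(-.2575,-.085,.15),YS),axes().round(3))
E
```

```text
(array([-0.138 , -0.5233,  0.0139]), np.float64(-0.03174087014413951), array([ 0.4267,  0.4098, -0.0297]), np.float64(-0.25)) [[ 0.025 -0.009 -1.   ]
 [-0.049  0.999 -0.01 ]
 [ 0.998  0.049  0.024]]
```

Call:
apply_moves(
  targets=[
    [0,-0.05,0,0,0],
    [0,-0.1,-0.02,0,0],
    [0,-0.138,-0.06,0.002,0],
    [0,-0.138,-0.11,0.003,0],
    [0,-0.138,-0.16,0.004,0],
    [0,-0.138,-0.21,0.006,0],
    [0,-0.138,-0.26,0.007,0],
    [0,-0.138,-0.31,0.008,-0.03],
    [0,-0.138,-0.36,0.01,-0.03],
    [0,-0.138,-0.41,0.011,-0.03],
    [0,-0.138,-0.46,0.012,-0.03],
    [0,-0.138,-0.5,0.014,-0.03],
  ],
)

```text
clock: 20.65
tool_pos: [0.4616, -0.0897, 0.1143]
ee_rot: [-0.031, 0.697, 0.024, 0.715]
wrist_force: [1.0, 0.5, -1.6]
width: 0.0197
```

```bash
python3 - <<'E'
from meas import *
print(go(w(-.2575,-.085,.032),YS),axes().round(3),state()['width'])
E
```

```text
(array([ 0.1185, -0.02  , -0.0035]), np.float64(-0.0019716751684701883), array([ 0.4616, -0.0897,  0.1143]), np.float64(0.61)) [[ 0.026 -0.009 -1.   ]
 [-0.079  0.997 -0.011]
 [ 0.997  0.079  0.025]] 0.019705218247876
```

Call:
apply_moves(
  targets=[
    [0,0.0,-0.02,-0.003,0],
    [0,0.04,-0.02,-0.003,0],
    [0,0.08,-0.02,-0.003,0],
    [0,0.105,-0.02,-0.003,0],
    [0,0.117,-0.02,-0.003,0],
    [0,0.117,-0.02,-0.003,0],
    [0.4,0.117,-0.02,-0.003,0],
    [0.4,0.117,-0.02,-0.003,0],
    [0.4,0.117,-0.02,-0.003,0],
    [0.4,0.08,-0.02,-0.003,0],
    [0.4,0.03,-0.02,-0.003,0],
    [0.4,-0.02,-0.02,-0.003,0],
  ],
)

```text
clock: 21.85
tool_pos: [0.4589, -0.1095, 0.1361]
ee_rot: [-0.031, 0.698, 0.024, 0.715]
wrist_force: [1.3, 0.5, 0.5]
width: 0.0376
```

```bash
python3 - <<'E'
from meas import *
# next: hover in front of drawer, jaws along XS; staple eye at y_s=-.125
print(go(w(-.48,-.125,.16),XS),axes().round(3),state()['joint_pos'].round(2))
E
```

```text
(array([ 0.0088,  0.2209, -0.037 ]), np.float64(1.5688469999532964), array([ 0.4589, -0.1095,  0.1361]), np.float64(0.64)) [[ 0.025 -0.009 -1.   ]
 [-0.079  0.997 -0.011]
 [ 0.997  0.079  0.024]] [-0.2   0.46  0.53  2.07 -0.36  0.67  0.64]
```

Call:
apply_moves(
  targets=[
    [0.5,0,0.04,-0.007,0.15],
    [0.7,0,0.08,-0.014,0.3],
    [1,0,0.12,-0.021,0.45],
    [1,0,0.16,-0.028,0.6],
    [1,0,0.2,-0.034,0.75],
    [1,0,0.221,-0.037,0.9],
    [1,0,0.221,-0.037,1.05],
    [1,0,0.221,-0.037,1.2],
    [1,0,0.221,-0.037,1.35],
    [1,0,0.221,-0.037,1.5],
    [1,0,0.221,-0.037,1.569],
    [1,0,0.221,-0.037,1.569],
  ],
)

```text
clock: 23.05
tool_pos: [0.4046, 0.1081, 0.133]
ee_rot: [0.483, 0.511, -0.476, 0.528]
wrist_force: [-0.2, 0.7, 0.3]
width: 0.0941
```

```bash
python3 - <<'E'
from meas import *
print(go(w(-.48,-.125,.072),XS),axes().round(3),state()['joint_pos'].round(2),state()['width'])
a=grab('top');b=grab('scene'); f=np.hstack([cv2.resize(a['frame'][80:230,230:400],None,fx=2.3,fy=2.3),cv2.resize(b['frame'][165:315,160:330],None,fx=2.3,fy=2.3)])
cv2.imwrite('pics/c8.png',f[:,:,::-1])
E
```

```text
(array([ 0.097 , -0.002 , -0.0005]), np.float64(0.0002777794973103376), array([0.4046, 0.1081, 0.133 ]), np.float64(-1.0)) [[ 0.025 -0.009 -1.   ]
 [ 0.996  0.081  0.024]
 [ 0.081 -0.997  0.011]] [-1.05  0.56  1.05  2.21 -0.72  0.75 -1.  ] 0.09414926620371719
```

View pics/c8.png

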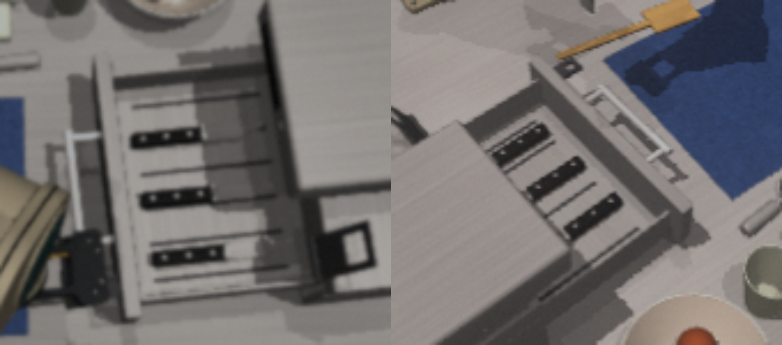

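Call:
apply_moves(
  targets=[
    [1,0.03,-0.002,0,0],
    [1,0.06,-0.002,0,0],
    [1,0.09,-0.002,0,0],
    [1,0.1,-0.002,0,0],
    [1,0.1,-0.002,0,0],
  ],
)

```text
clock: 23.65
tool_pos: [0.4043, 0.1069, 0.0321]
ee_rot: [0.482, 0.513, -0.475, 0.528]
wrist_force: [0.0, 0.1, 0.0]
width: 0.0941
```

```bash
python3 - <<'E'
from meas import *
print(go(w(-.2425,-.125,.07),XS),axes().round(3),state()['joint_pos'].round(2),state()['width'])
E
```

```text
(array([6.000e-04, 1.000e-04, 2.369e-01]), np.float64(0.0026271377737214774), array([0.4043, 0.1069, 0.0321]), np.float64(-0.74)) [[ 0.023 -0.008 -1.   ]
 [ 0.996  0.083  0.022]
 [ 0.083 -0.996  0.01 ]] [-0.82  0.69  0.73  2.3  -1.03  0.5  -0.74] 0.09410254387042712
```

Call:
apply_moves(
  targets=[
    [1,0,0,0.03,0],
    [1,0,0,0.06,0],
    [1,0,0,0.085,0],
    [1,0,0,0.11,0],
    [1,0,0,0.135,0],
    [1,0,0,0.16,0],
    [1,0,0,0.18,0],
    [1,0,0,0.2,0],
    [1,0,0,0.215,0],
    [1,0,0,0.225,0],
  ],
)

```text
clock: 24.65
tool_pos: [0.4237, -0.1182, 0.0354]
ee_rot: [0.482, 0.512, -0.475, 0.529]
wrist_force: [-0.3, 2.0, 0.8]
width: 0.0939
```

```bash
python3 - <<'E'
from meas import *
print(s_(state()['tool_pos']),axes().round(3),state()['joint_pos'].round(2))
for n in('scene','top'):
    b=grab(n);P=pts(b);S=s_(P)
    k=(abs(P[...,2]-.08)<.006)&(abs(S[...,1])<.06)&(S[...,0]<-.18)&(S[...,0]>-.43); print('bar',np.median(S[k],0),k.sum())
E
```

```text
[-0.25335707 -0.12451032] [[ 0.024 -0.008 -1.   ]
 [ 0.996  0.083  0.024]
 [ 0.083 -0.996  0.01 ]] [-0.25  0.68  0.69  2.25 -0.96  0.51 -0.28]
bar [nan nan] 0
bar [-0.19309999  0.04655268] 37
  return _methods._mean(a, axis=axis, dtype=dtype,
  ret = um.true_divide(
```

Call:
apply_moves(
  targets=[
    [1,0,0,0.006,0],
    [1,0,0,0.012,0],
    [1,0,0,0.014,0],
    [1,0,0,0.014,0],
  ],
)

```text
clock: 25.15
tool_pos: [0.4246, -0.1297, 0.0353]
ee_rot: [0.483, 0.513, -0.474, 0.528]
wrist_force: [0.1, 5.9, 4.1]
width: 0.0937
```

Call:
apply_moves(
  targets=[
    [1,0,0,0.003,0],
    [1,0,0,0.003,0],
    [1,0,0,0.003,0],
  ],
)

```text
clock: 25.45
tool_pos: [0.4244, -0.1295, 0.0353]
ee_rot: [0.483, 0.516, -0.472, 0.527]
wrist_force: [-0.4, 6.1, 4.1]
width: 0.0937
```

```bash
python3 - <<'E'
from meas import *
print(s_(state()['tool_pos']),axes().round(3))
E
```

```text
[-0.24206551 -0.12475342] [[ 0.022  0.001 -1.   ]
 [ 0.996  0.086  0.022]
 [ 0.086 -0.996  0.001]]
```

Call:
apply_moves(
  targets=[
    [1,0,0,-0.015,0],
    [1,-0.03,0,-0.02,0],
    [0.6,-0.08,0,-0.02,0],
    [0.3,-0.13,0,-0.02,0],
    [0,-0.18,0,-0.02,0],
    [0,-0.19,0,-0.01,0],
    [0,-0.19,0,0.04,0],
    [0,-0.19,0,0.09,0],
    [0,-0.19,0,0.14,0],
    [0,-0.19,0,0.167,0],
    [0,-0.19,0,0.167,0],
    [0,-0.19,0,0.167,0],
  ],
)

```text
clock: 26.65
tool_pos: [0.4338, -0.2963, 0.2245]
ee_rot: [0.484, 0.516, -0.473, 0.526]
wrist_force: [-0.3, 1.1, 1.0]
width: 0.0172
```

```bash
python3 - <<'E'
from meas import *
print(go(w(-.075,-.123,.16),XS),axes().round(3),state()['joint_pos'].round(2),state()['width'],s_(state()['tool_pos']))
b=grab('scene');P=pts(b);S=s_(P)
k=(abs(P[...,2]-.080)<.005)&(S[...,1]<.06)&(S[...,1]>-.08)&(S[...,0]<-.18)&(S[...,0]>-.3); print('bar',np.percentile(S[k],[5,50,95],axis=0),k.sum())
E
```

```text
(array([1.006e-01, 3.800e-03, 1.000e-04]), np.float64(0.003947568525773715), array([ 0.4338, -0.2963,  0.2245]), np.float64(-0.36)) [[ 0.021  0.002 -1.   ]
 [ 0.996  0.085  0.021]
 [ 0.085 -0.996  0.   ]] [-0.08  0.54  1.    1.82 -0.54  1.06 -0.36] 0.017206395296730733 [-0.07509516 -0.12889668]Traceback (most recent call last):
  File "<stdin>", line 4, in <module>
    return _quantile_unchecked(
        a, q, axis, out, overwrite_input, method, keepdims, weights)
    return _ureduce(a,
                    func=_quantile_ureduce_func,
    ...<5 lines>...
                    overwrite_input=overwrite_input,
                    method=method)
    r = func(a, **kwargs)
    result = _quantile(arr,
                       quantiles=q,
    ...<2 lines>...
                       out=out,
                       weights=wgt)
    slices_having_nans = np.isnan(arr[-1, ...])
                                  ~~~^^^^^^^^^
IndexError: index -1 is out of bounds for axis 0 with size 0
```

Call:
apply_moves(
  targets=[
    [0,0.04,0.003,0,0],
    [0,0.08,0.003,0,0],
    [0,0.1,0.003,0,0],
    [0,0.1,0.003,0,0],
    [0,0.1,0.003,-0.02,0],
    [0,0.1,0.003,-0.04,0],
    [0,0.1,0.003,-0.06,0],
    [0,0.1,0.003,-0.075,0],
    [0,0.1,0.003,-0.08,0],
    [0,0.1,0.003,-0.06,0],
    [0,0.05,0.003,0,0],
    [0,0,0.003,0,0],
  ],
)

```text
clock: 27.9
tool_pos: [0.436, -0.2907, 0.2052]
ee_rot: [0.483, 0.516, -0.474, 0.525]
wrist_force: [1.2, -0.4, 0.6]
width: 0.0005
```

```bash
python3 - <<'E'
from meas import *
print(axes().round(3),s_(state()['tool_pos']))
b=grab('scene');P=pts(b);S=s_(P)
k=(P[...,2]>.146)&(P[...,2]<.24)&(abs(S[...,1]+.125)<.03)&(S[...,0]<-.085)&(S[...,0]>-.26);print('hasp up pts',k.sum())
save(b,'c9.png',(130,170,260,270),5.5)
E
```

```text
[[ 0.018  0.001 -1.   ]
 [ 0.996  0.085  0.018]
 [ 0.085 -0.996  0.001]] [-0.08042926 -0.1262464 ]
hasp up pts 0
```

View pics/c9.png

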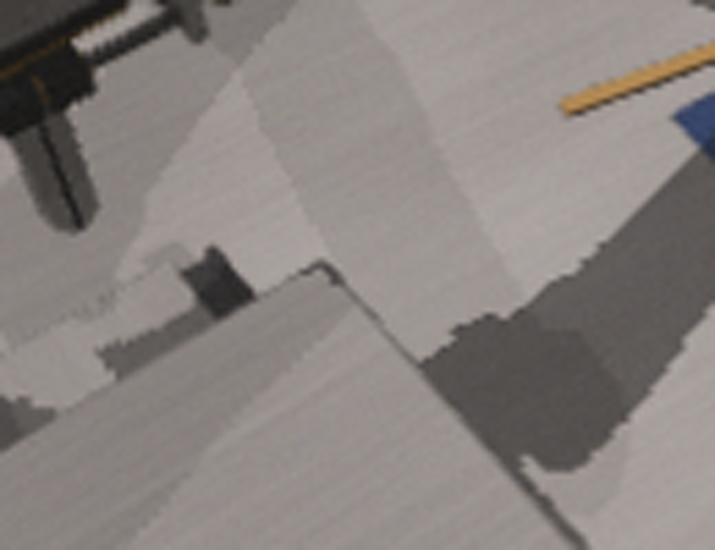

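```bash
python3 - <<'E'
from meas import *
b=grab('scene');P=pts(b);S=s_(P)
print(proj(b,[w(-.003,-.125,.2),w(-.003,-.125,.216)]))
for n in ('scene','top'):
    b=grab(n);P=pts(b);S=s_(P)
    k=(P[...,2]>.185)&(P[...,2]<.222)&(abs(S[...,1]+.125)<.025)&(abs(S[...,0])<.03)
    if k.sum(): q=np.c_[S[k],P[k][:,2]];print(n,k.sum(),q.min(0).round(4),q.max(0).round(4),np.median(q,0).round(4))
E
```

```text
[[121.44264185 233.09305432]
 [119.73833698 229.65282752]]
scene 65 [-0.0076 -0.1286  0.1853] [ 0.009  -0.1116  0.2148] [ 0.0009 -0.1157  0.2052]
```

Call:
apply_moves(
  targets=[
    [0.5,0,0.0025,0.04,0],
    [0.5,0,0.0025,0.08,0],
    [0.5,0,0.0025,0.0805,0],
    [0.5,0,0.0025,0.0805,0],
    [0.5,0.02,0.0025,0.0805,0],
    [0.5,0.04,0.0025,0.0805,0],
    [0.5,0.055,0.0025,0.0805,0],
    [0.5,0.055,0.0025,0.0805,0],
  ],
  newtons=30,
)

```text
clock: 28.9
tool_pos: [0.4478, -0.3659, 0.1486]
ee_rot: [0.484, 0.517, -0.471, 0.526]
wrist_force: [0.1, 0.3, -0.4]
width: 0.0468
```

```bash
python3 - <<'E'
from meas import *
print(go(w(0,-.1245,.185),XS),axes().round(3),state()['wrist_force'])
E
```

```text
(array([-0.0005, -0.004 ,  0.0045]), np.float64(0.006966085872389893), array([ 0.4478, -0.3659,  0.1486]), np.float64(-0.21)) [[ 0.021  0.005 -1.   ]
 [ 0.996  0.088  0.021]
 [ 0.088 -0.996 -0.003]] [ 0.11915551  0.30589116 -0.42680871]
```

Call:
apply_moves(
  targets=[
    [0.5,0,-0.004,0.0045,0],
    [0.5,0,-0.004,0.0045,0],
    [0,0,-0.004,0.0045,0],
    [0,0,-0.004,0.0045,0],
    [0,0,-0.004,0.0045,0],
    [0,0,-0.004,0.0045,0],
  ],
)

```text
clock: 29.5
tool_pos: [0.4444, -0.3708, 0.1487]
ee_rot: [0.484, 0.517, -0.471, 0.526]
wrist_force: [0.7, -0.1, 1.1]
width: 0.0185
```

Call:
apply_moves(
  targets=[
    [0,0,0,0,0],
    [0,0,0,0,0],
    [0,-0.015,0,0,0],
    [0,-0.03,0,0,0],
    [0,-0.05,0,0,0],
    [0,-0.065,0,0,0],
    [0,-0.065,0,0,0],
  ],
)

```text
clock: 30.2
tool_pos: [0.4439, -0.3728, 0.2167]
ee_rot: [0.484, 0.515, -0.471, 0.528]
wrist_force: [0.2, 0.2, -0.4]
width: 0.0154
```

```bash
python3 - <<'E'
from meas import *
s=state();print(s['width'],s_(s['tool_pos']),go(w(-.17,-.125,.25),XS))
b=grab('scene');P=pts(b);S=s_(P);c=s_(s['tool_pos'])
k=(P[...,2]>.17)&(P[...,2]<.3)&(abs(S[...,1]-c[1])<.02)&(abs(S[...,0]-c[0])<.03)
print(b['frame'].shape, [ (z,(np.median(S[kk],0).round(4).tolist(),kk.sum())) for z in np.arange(.18,.28,.008) for kk in [k&(abs(P[...,2]-z)<.004)] if kk.sum()])
save(b,'c10.png',(70,160,190,250),6)
E
```

```text
0.015447913164618248 [ 0.00199171 -0.12494914] (array([ 0.0027,  0.0011, -0.172 ]), np.float64(0.007126605278381604), array([ 0.4439, -0.3728,  0.2167]), np.float64(-0.26))
(384, 512, 3) [(np.float64(0.20400000000000001), ([0.0025, -0.1201], np.int64(4))), (np.float64(0.21200000000000002), ([0.0043, -0.1203], np.int64(5))), (np.float64(0.22000000000000003), ([0.0031, -0.1203], np.int64(7))), (np.float64(0.22800000000000004), ([0.0019, -0.1179], np.int64(3))), (np.float64(0.23600000000000004), ([0.0026, -0.1183], np.int64(2))), (np.float64(0.24400000000000005), ([0.0043, -0.1158], np.int64(16))), (np.float64(0.25200000000000006), ([0.0007, -0.1167], np.int64(14))), (np.float64(0.26000000000000006), ([0.0024, -0.1158], np.int64(27))), (np.float64(0.26800000000000007), ([0.0057, -0.1154], np.int64(35))), (np.float64(0.2760000000000001), ([0.0034, -0.116], np.int64(38)))]
```

View pics/c10.png

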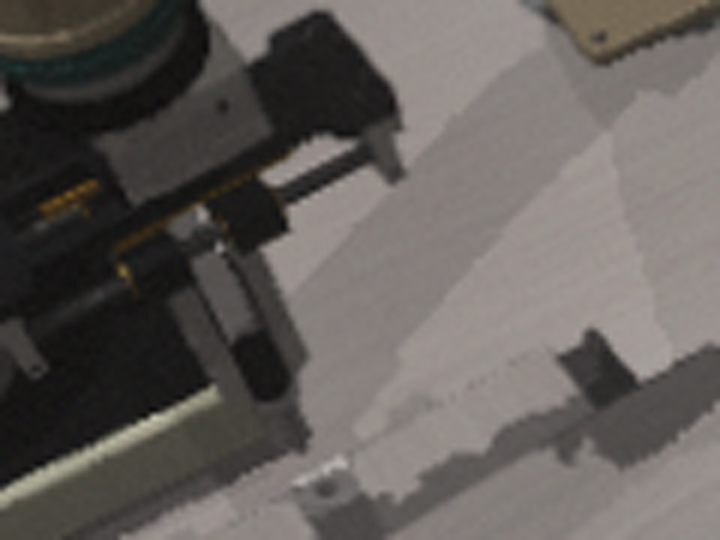

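```bash
python3 - <<'E'
from meas import *
b=grab('top');P=pts(b);S=s_(P)
k=(abs(P[...,2]-.088)<.007)&(abs(S[...,1]+.125)<.03)&(S[...,0]<-.14)&(S[...,0]>-.2)
print(k.sum()); 
if k.sum(): print(np.percentile(S[k],[3,50,97],axis=0))
u,v=proj(b,[w(-.17,-.125,.088)])[0].round().astype(int); print(u,v,P[v,u],b['frame'][v-7:v+8,u-9:u+10].mean(2).astype(int))
E
```

```text
0
353 197 [ 0.32136542 -0.0023131   0.80818088] [[80 79 82 82 83 84 84 84 85 86 87 88 88 90 90 90 91 91 92]
 [78 81 79 81 82 83 84 83 83 83 85 87 87 89 89 90 91 90 92]
 [76 79 80 80 79 80 82 82 84 84 85 85 85 88 88 88 91 90 92]
 [76 78 77 80 79 79 81 82 83 83 83 84 84 86 87 88 88 88 90]
 [76 76 77 77 80 80 80 80 83 82 82 84 85 87 87 87 88 89 90]
 [75 76 77 76 79 78 80 80 80 81 82 83 83 85 84 86 86 89 89]
 [74 74 75 77 77 77 78 79 79 82 83 81 82 84 85 85 84 87 88]
 [72 73 73 72 76 77 77 79 79 79 81 81 82 84 83 84 85 85 87]
 [71 70 74 74 74 76 77 77 78 79 78 81 82 82 83 84 84 86 86]
 [70 70 72 72 74 74 76 76 77 77 79 80 80 80 81 81 82 85 85]
 [67 69 70 71 73 73 74 76 76 76 78 78 81 79 81 83 82 82 83]
 [67 67 70 69 73 70 74 76 76 75 78 78 79 79 81 81 81 83 83]
 [67 66 67 69 69 70 74 73 73 77 76 76 78 78 80 81 81 81 82]
 [64 64 68 67 70 68 71 73 74 73 75 74 77 78 78 80 80 80 82]
 [62 65 64 67 69 70 71 71 73 73 74 74 76 77 78 78 80 80 80]]
```

Call:
apply_moves(
  targets=[
    [0,-0.04,0,0,0],
    [0,-0.05,0,-0.05,0],
    [0,-0.05,0.01,-0.1,0],
    [0,-0.05,0.03,-0.15,0],
    [0,-0.05,0.05,-0.2,0],
    [0,-0.05,0.07,-0.25,0],
    [0,-0.05,0.09,-0.3,0],
    [0,-0.05,0.1,-0.35,0],
    [0,-0.05,0.1,-0.4,0],
    [0,-0.05,0.1,-0.44,0],
    [0,-0.05,0.1,-0.44,0],
    [0,-0.05,0.1,-0.44,0],
  ],
)

```text
clock: 31.5
tool_pos: [0.502, 0.078, 0.2666]
ee_rot: [0.482, 0.519, -0.47, 0.527]
wrist_force: [-0.1, -1.3, 0.8]
width: 0.0153
```

```bash
python3 - <<'E'
from meas import *
b=grab('top');P=pts(b);S=s_(P)
k=(abs(P[...,2]-.088)<.007)&(abs(S[...,1]+.125)<.03)&(S[...,0]<-.14)&(S[...,0]>-.2)
print(k.sum()); 
if k.sum(): print(np.percentile(S[k],[3,50,97],axis=0))
u,v=proj(b,[w(-.17,-.125,.088)])[0].round().astype(int); print(u,v,P[v,u].round(3),proj(b,[w(-.17,-.125,.088)]));print(b['frame'][v-8:v+9,u-9:u+14].mean(2).astype(int))
print(axes().round(3),state()['width'],state()['tool_pos'])
save(b,'c11.png',(u-30,v-30,u+50,v+30),9)
E
```

```text
126
[[-0.18119224 -0.14741864]
 [-0.16117547 -0.12320895]
 [-0.14622386 -0.10418402]]
353 197 [ 0.443 -0.227  0.001] [[352.5569028  197.05584442]]
[[61 58 55 53 56 52 52 52 50 40 21 10  8 13 12 14 13  9 12 15 19 31 40]
 [56 55 53 52 53 53 53 53 49 42 27 18 13 16 14 16 10 11 11 14 18 29 40]
 [54 51 52 54 56 55 53 50 48 42 30 26 21 19 21 19 15 11 11 14 16 24 38]
 [55 52 51 52 56 54 52 50 45 35 29 27 25 27 24 19 17 10 12 11 16 26 36]
 [58 55 48 47 50 50 49 48 42 31 26 25 26 25 24 19 15 12 11 10 17 24 34]
 [60 54 48 40 43 48 47 45 43 33 27 24 27 27 24 20 14 13 11 13 17 22 35]
 [60 53 50 42 40 48 48 48 47 45 34 27 27 25 25 22 17  9  8 12 15 21 29]
 [58 54 50 45 42 48 50 51 53 50 43 32 27 28 25 24 17 13 10 13 14 17 28]
 [59 56 53 47 39 47 50 54 55 52 44 33 25 27 28 23 17 13 12 11 13 15 26]
 [62 61 57 49 42 49 52 54 55 53 46 30 27 25 25 25 21 15 11 12 13 15 23]
 [65 62 63 55 46 48 51 51 53 50 40 30 28 28 26 26 23 14 11 11 13 15 23]
 [73 68 70 65 50 46 49 49 49 49 44 32 26 25 24 24 21 14 10 10  9 14 18]
 [79 77 77 72 57 50 50 54 55 55 48 39 29 24 19 22 21 17 12 10 11 15 19]
 [81 79 81 78 72 68 71 72 70 69 58 46 35 25 14 15 14 11 13 11 23 38 45]
 [81 78 80 79 77 76 78 75 71 71 62 50 41 28 17 11 11 10 13 20 44 75 82]
 [79 78 77 75 75 75 75 71 70 70 67 57 42 29 19 15 13 15 18 29 57 90 97]
 [78 72 69 67 67 66 67 67 64 65 64 57 45 32 20 16 21 25 29 37 59 89 94]]
[[ 0.021  0.004 -1.   ]
 [ 0.996  0.089  0.021]
 [ 0.089 -0.996 -0.002]] 0.015455127808787522 [0.5023423  0.07563773 0.26710617]
```

View pics/c11.png

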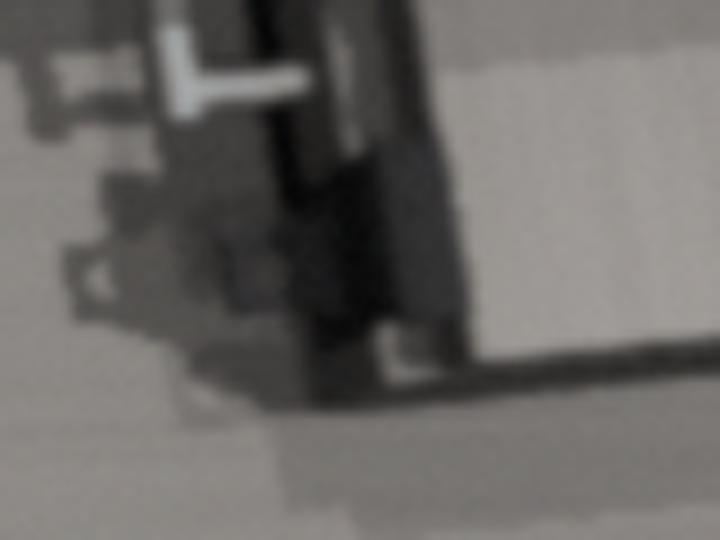

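```bash
python3 - <<'E'
from meas import *
print(go(w(-.171,-.1265,.17),XS))
E
```

```text
(array([ 0.1304, -0.101 ,  0.2687]), np.float64(0.00842728631723122), array([0.5023, 0.0756, 0.2671]), np.float64(-1.11))
```

Call:
apply_moves(
  targets=[
    [0,0.01,-0.02,0.05,0],
    [0,0.03,-0.04,0.1,0],
    [0,0.05,-0.06,0.15,0.008],
    [0,0.07,-0.08,0.2,0.008],
    [0,0.09,-0.1,0.24,0.008],
    [0,0.12,-0.101,0.265,0.008],
    [0,0.13,-0.101,0.2685,0.008],
    [0,0.13,-0.101,0.2685,0.008],
    [0,0.13,-0.101,0.2685,0.008],
    [0,0.13,-0.101,0.2685,0.008],
  ],
)

```text
clock: 32.55
tool_pos: [0.4288, -0.2003, 0.1352]
ee_rot: [0.485, 0.515, -0.473, 0.525]
wrist_force: [0.1, -1.2, 0.0]
width: 0.0152
```

```bash
python3 - <<'E'
from meas import *
s=state();c=s_(s['tool_pos']);print(c,go(w(-.171,-.1265,.10),XS),s['width'])
b=grab('scene');P=pts(b);S=s_(P)
k=(P[...,2]>.11)&(P[...,2]<.2)&(abs(S[...,1]-c[1])<.02)&(abs(S[...,0]-c[0])<.02)
print([ (z.round(3),np.median(S[kk],0).round(4).tolist(),int(kk.sum())) for z in np.arange(.12,.2,.01) for kk in [k&(abs(P[...,2]-z)<.005)] if kk.sum()])
E
```

```text
[-0.17118321 -0.12612225] (array([ 0.0712, -0.0019,  0.0003]), np.float64(0.000489587615943865), array([ 0.4288, -0.2003,  0.1352]), np.float64(-0.39)) 0.015155651718619951
[(np.float64(0.12), [-0.1697, -0.1197], 2), (np.float64(0.13), [-0.1693, -0.1199], 6), (np.float64(0.14), [-0.1691, -0.1194], 3), (np.float64(0.15), [-0.1703, -0.1204], 5), (np.float64(0.16), [-0.167, -0.1144], 10), (np.float64(0.17), [-0.1689, -0.1158], 18), (np.float64(0.18), [-0.1695, -0.1167], 24), (np.float64(0.19), [-0.1717, -0.117], 30), (np.float64(0.2), [-0.1705, -0.1182], 30)]
```

Call:
apply_moves(
  targets=[
    [0,0.02,-0.001,0,0],
    [0,0.03,-0.002,0,0],
    [0,0.04,-0.002,0,0],
    [0,0.05,-0.002,0,0],
    [0,0.06,-0.002,0,0],
    [0,0.068,-0.002,0,0],
    [0,0.072,-0.002,0,0],
    [0,0.072,-0.002,0,0],
  ],
)

```text
clock: 33.4
tool_pos: [0.4282, -0.1992, 0.0626]
ee_rot: [0.485, 0.516, -0.473, 0.524]
wrist_force: [-0.5, 2.1, -0.9]
width: 0.0152
```

Call:
apply_moves(
  targets=[
    [0,0.002,0,0,0],
    [0.35,0.002,0,0,0],
    [0.35,0.002,0,0,0],
    [0.35,0.002,0,0,0],
    [0.35,-0.03,0,0,0],
    [0.35,-0.07,0,0,0],
    [0.35,-0.11,0,0,0],
    [0.35,-0.14,0,0,0],
  ],
)

```text
clock: 34.2
tool_pos: [0.4258, -0.2012, 0.2052]
ee_rot: [0.486, 0.515, -0.473, 0.525]
wrist_force: [1.4, 0.6, 0.4]
width: 0.0329
```

```bash
python3 - <<'E'
from meas import *
s=state();c=s_(s['tool_pos']);print(c,s['tool_pos'],s['joint_pos'].round(2),axes().round(3))
b=grab('scene');P=pts(b);S=s_(P)
k=(P[...,2]>.085)&(P[...,2]<.15)&(abs(S[...,1]+.125)<.02)&(abs(S[...,0]+.17)<.018)
print([ (z.round(3),np.median(S[kk],0).round(4).tolist(),int(kk.sum())) for z in np.arange(.09,.15,.006) for kk in [k&(abs(P[...,2]-z)<.003)] if kk.sum()])
u,v=proj(b,[w(-.17,-.125,.108)])[0].round().astype(int);print(u,v,P[v,u].round(3))
E
```

```text
[-0.17046706 -0.12915873] [ 0.42578514 -0.20122186  0.20516628] [-0.31  0.48  1.02  1.99 -0.53  0.94 -0.5 ] [[ 0.024  0.003 -1.   ]
 [ 0.996  0.081  0.024]
 [ 0.081 -0.997 -0.001]]
[(np.float64(0.12), [-0.1653, -0.1206], 4), (np.float64(0.126), [-0.1721, -0.1197], 17)]
179 222 [ 0.437 -0.205  0.118]
```

The pin is seated (top at z≈0.126, as expected). With only tool-down yaw moves, the switch under the hood can't be reached vertically, so I'll test whether reaching past the workspace limit tilts the tool.

Call:
apply_moves(
  targets=[
    [0,-0.05,0,0,0],
    [0,-0.1,0,0,0],
    [0,-0.15,0,0.04,0],
    [0,-0.2,-0.03,0.09,0],
    [0,-0.23,-0.06,0.14,0],
    [0,-0.23,-0.09,0.19,0],
    [0,-0.23,-0.12,0.23,0],
    [0,-0.23,-0.15,0.27,0],
    [0,-0.23,-0.15,0.31,0],
    [0,-0.23,-0.15,0.35,0],
    [0,-0.23,-0.15,0.4,0],
    [0,-0.23,-0.15,0.45,0],
  ],
)

```text
clock: 35.45
tool_pos: [0.3057, -0.6328, 0.4347]
ee_rot: [0.487, 0.512, -0.472, 0.528]
wrist_force: [1.8, -0.1, 1.5]
width: 0.0003
```

```bash
python3 - <<'E'
from meas import *
s=state();print(s['tool_pos'],s['joint_pos'].round(2),axes().round(3))
E
```

```text
[ 0.3056819  -0.63279211  0.43472067] [ 0.76  0.72  0.95  0.85 -0.61  1.78 -0.06] [[ 0.03  -0.    -1.   ]
 [ 0.996  0.081  0.03 ]
 [ 0.08  -0.997  0.003]]
```

Call:
apply_moves(
  targets=[
    [0,0,0,0.05,0],
    [0,0,0,0.1,0],
    [0,0,0,0.15,0],
    [0,0,0,0.2,0],
    [0,0,0,0.25,0],
    [0,0,0,0.3,0],
    [0,0,0,0.3,0],
    [0,0,0,0.3,0],
  ],
)

```text
clock: 36.25
tool_pos: [0.291, -0.7823, 0.386]
ee_rot: [0.479, 0.502, -0.481, 0.535]
wrist_force: [-7.6, -2.1, 0.7]
width: 0.0004
```

```bash
python3 - <<'E'
from meas import *
s=state();print(s['tool_pos'],s['joint_pos'].round(2),axes().round(3))
E
```

```text
[ 0.29099458 -0.78230435  0.38602427] [ 1.12  1.04  1.16  0.18 -1.1   1.98 -0.19] [[ 0.033 -0.033 -0.999]
 [ 0.997  0.077  0.03 ]
 [ 0.076 -0.996  0.036]]
```

Call:
apply_moves(
  targets=[
    [0,-0.05,0,0.05,0],
    [0,-0.1,0,0.1,0],
    [0,-0.15,0,0.15,0],
    [0,-0.2,0,0.2,0],
    [0,-0.25,0,0.25,0],
    [0,-0.3,0,0.3,0],
    [0,-0.35,0,0.35,0],
    [0,-0.4,0,0.4,0],
    [0,-0.45,0,0.4,0],
    [0,-0.5,0,0.4,0],
  ],
)

```text
clock: 37.25
tool_pos: [0.2378, -0.794, 0.4413]
ee_rot: [0.467, 0.481, -0.492, 0.555]
wrist_force: [-0.3, 0.2, 0.1]
width: 0.0007
```

```bash
python3 - <<'E'
from meas import *
s=state();print(s['tool_pos'],s['joint_pos'].round(2),axes().round(3))
E
```

```text
[ 0.23782413 -0.79404251  0.44132312] [ 1.19  0.97  1.17  0.19 -1.1   1.98 -0.13] [[ 0.052 -0.096 -0.994]
 [ 0.996  0.078  0.045]
 [ 0.073 -0.992  0.1  ]]
```

Reaching past the limit does tilt the tool, a little more per call, because each call starts from the measured pose. I'll keep going in the same direction.

Call:
apply_moves(
  targets=[
    [0,-0.05,0,0.05,0],
    [0,-0.15,0,0.15,0],
    [0,-0.3,0,0.3,0],
    [0,-0.4,0,0.4,0],
    [0,-0.4,0,0.4,0],
  ],
)

```text
clock: 37.75
tool_pos: [0.2068, -0.7951, 0.4886]
ee_rot: [0.456, 0.463, -0.503, 0.571]
wrist_force: [0.5, 0.3, -0.3]
width: 0.0006
```

Call:
apply_moves(
  targets=[
    [0,-0.4,0,0.4,0],
    [0,-0.4,0,0.4,0],
    [0,-0.4,0,0.4,0],
    [0,-0.4,0,0.4,0],
    [0,-0.4,0,0.4,0],
  ],
)

```text
clock: 38.25
tool_pos: [0.1791, -0.7915, 0.5353]
ee_rot: [0.443, 0.444, -0.513, 0.586]
wrist_force: [-0.8, -0.4, -0.2]
width: 0.0007
```

Call:
apply_moves(
  targets=[
    [0,-0.5,0,0.2,0],
    [0,-0.5,0,0.2,0],
    [0,-0.5,0,0.2,0],
    [0,-0.5,0,0.2,0],
    [0,-0.5,0,0.2,0],
  ],
)

```text
clock: 38.75
tool_pos: [0.1612, -0.7753, 0.6028]
ee_rot: [0.424, 0.416, -0.527, 0.607]
wrist_force: [0.8, 0.0, -0.2]
width: 0.0004
```

```bash
python3 - <<'E'
from meas import *
s=state();print(s['tool_pos'],s['joint_pos'].round(2),axes().round(3))
E
```

```text
[ 0.16121129 -0.77534507  0.60277813] [ 1.26  0.78  1.17  0.19 -1.1   1.98 -0.05] [[ 0.098 -0.287 -0.953]
 [ 0.994  0.084  0.076]
 [ 0.058 -0.954  0.294]]
```

Call:
apply_moves(
  targets=[
    [0,-0.5,0,0.2,0],
    [0,-0.5,0,0.2,0],
    [0,-0.5,0,0.2,0],
    [0,-0.5,0,0.2,0],
    [0,-0.5,0,0.2,0],
  ],
)

```text
clock: 39.25
tool_pos: [0.1429, -0.7534, 0.6682]
ee_rot: [0.404, 0.388, -0.541, 0.627]
wrist_force: [0.0, -0.4, -0.4]
width: 0.0004
```

Call:
apply_moves(
  targets=[
    [0,-0.5,0,0.3,0],
    [0,-0.5,0,0.3,0],
    [0,-0.5,0,0.3,0],
    [0,-0.5,0,0.3,0],
    [0,-0.5,0,0.3,0],
  ],
)

```text
clock: 39.75
tool_pos: [0.1221, -0.73, 0.724]
ee_rot: [0.386, 0.362, -0.553, 0.644]
wrist_force: [-0.1, 0.1, 0.3]
width: 0.0003
```

Call:
apply_moves(
  targets=[
    [0,-0.5,0,0.3,0],
    [0,-0.5,0,0.3,0],
    [0,-0.5,0,0.3,0],
    [0,-0.5,0,0.3,0],
    [0,-0.5,0,0.3,0],
  ],
)

```text
clock: 40.25
tool_pos: [0.1022, -0.7021, 0.7775]
ee_rot: [0.366, 0.337, -0.564, 0.659]
wrist_force: [0.5, -0.3, 0.8]
width: 0.0004
```

Call:
apply_moves(
  targets=[
    [0,-0.5,0,0.3,0],
    [0,-0.5,0,0.3,0],
    [0,-0.5,0,0.3,0],
    [0,-0.5,0,0.3,0],
    [0,-0.5,0,0.3,0],
  ],
)

```text
clock: 40.75
tool_pos: [0.083, -0.6699, 0.8286]
ee_rot: [0.346, 0.311, -0.575, 0.673]
wrist_force: [-0.7, -0.5, 0.3]
width: 0.0003
```

```bash
python3 - <<'E'
from meas import *
s=state();print(s['tool_pos'],s['joint_pos'].round(2),axes().round(3))
E
```

```text
[ 0.08297322 -0.66990888  0.82864791] [ 1.33  0.47  1.17  0.19 -1.1   1.98  0.  ] [[ 0.145 -0.559 -0.816]
 [ 0.989  0.098  0.109]
 [ 0.019 -0.823  0.567]]
```

Call:
apply_moves(
  targets=[
    [0,-0.5,0,0.3,0],
    [0,-0.5,0,0.3,0],
    [0,-0.5,0,0.3,0],
    [0,-0.5,0,0.3,0],
    [0,-0.5,0,0.3,0],
  ],
)

```text
clock: 41.25
tool_pos: [0.0643, -0.6336, 0.877]
ee_rot: [0.326, 0.284, -0.586, 0.686]
wrist_force: [-0.7, -0.4, -0.6]
width: 0.0002
```

Call:
apply_moves(
  targets=[
    [0,-0.5,0,0.3,0],
    [0,-0.5,0,0.3,0],
    [0,-0.5,0,0.3,0],
    [0,-0.5,0,0.3,0],
    [0,-0.5,0,0.3,0],
  ],
)

```text
clock: 41.75
tool_pos: [0.0462, -0.5937, 0.9223]
ee_rot: [0.305, 0.257, -0.595, 0.698]
wrist_force: [-0.4, -0.1, 0.4]
width: -0.0002
```

Call:
apply_moves(
  targets=[
    [0,-0.5,0,0.4,0],
    [0,-0.5,0,0.4,0],
    [0,-0.5,0,0.4,0],
    [0,-0.5,0,0.4,0],
    [0,-0.5,0,0.4,0],
  ],
)

```text
clock: 42.25
tool_pos: [0.0288, -0.5552, 0.9598]
ee_rot: [0.285, 0.233, -0.604, 0.707]
wrist_force: [-0.8, -0.2, -0.8]
width: 0.0005
```

Call:
apply_moves(
  targets=[
    [0,-0.5,0,0.4,0],
    [0,-0.5,0,0.4,0],
    [0,-0.5,0,0.4,0],
    [0,-0.5,0,0.4,0],
    [0,-0.5,0,0.4,0],
  ],
)

```text
clock: 42.75
tool_pos: [0.0122, -0.514, 0.9944]
ee_rot: [0.265, 0.209, -0.611, 0.716]
wrist_force: [-0.1, -0.8, -1.1]
width: 0.0008
```

```bash
python3 - <<'E'
from meas import *
s=state();print(s['tool_pos'],s['joint_pos'].round(2),axes().round(3))
E
```

```text
[ 0.01223013 -0.51404998  0.9944248 ] [ 1.44  0.19  1.11  0.19 -1.1   1.98  0.04] [[ 0.165 -0.764 -0.624]
 [ 0.986  0.112  0.124]
 [-0.025 -0.636  0.772]]
```

```bash
python3 - <<'E'
from meas import *
for p in ([.2,-.5,.9],[.35,-.4,.8],[.48,-.2,.65],[.54,0,.5],[.56,.1,.45]): print(toolshift(p).round(3))
E
```

```text
[ 0.079  0.175 -0.087]
[ 0.09   0.322 -0.231]
[ 0.052  0.454 -0.477]
[ 0.003  0.516 -0.722]
[-0.039  0.541 -0.824]
```

Call:
apply_moves(
  targets=[
    [0,0.02,0.044,-0.02,0],
    [0,0.04,0.087,-0.043,0],
    [0,0.06,0.13,-0.065,0],
    [0,0.079,0.175,-0.087,0],
    [0,0.082,0.21,-0.12,0],
    [0,0.085,0.245,-0.155,0],
    [0,0.088,0.28,-0.19,0],
    [0,0.09,0.322,-0.231,0],
    [0,0.09,0.322,-0.231,0],
    [0,0.09,0.322,-0.231,0],
  ],
)

```text
clock: 43.75
tool_pos: [0.1761, -0.4551, 0.8874]
ee_rot: [0.264, 0.208, -0.611, 0.717]
wrist_force: [0.3, -1.9, 0.1]
width: 0.0005
```

```bash
python3 - <<'E'
from meas import *
s=state();print(s['tool_pos'],s['joint_pos'].round(2),axes().round(3))
for p in ([.35,-.4,.8],[.42,-.3,.72],[.48,-.2,.65],[.54,0,.5],[.56,.1,.45]): print(toolshift(p).round(3))
E
```

```text
[ 0.17612476 -0.45507608  0.8873809 ] [ 0.31 -0.22  0.22  1.03  0.65  1.59 -0.7 ] [[ 0.168 -0.766 -0.62 ]
 [ 0.986  0.115  0.125]
 [-0.025 -0.632  0.774]]
[ 0.041  0.167 -0.107]
[ 0.026  0.237 -0.234]
[ 0.003  0.299 -0.353]
[-0.047  0.362 -0.597]
[-0.09   0.387 -0.699]
```

Call:
apply_moves(
  targets=[
    [0,0.01,0.042,-0.027,0],
    [0,0.02,0.084,-0.054,0],
    [0,0.03,0.125,-0.08,0],
    [0,0.041,0.167,-0.107,0],
    [0,0.035,0.19,-0.15,0],
    [0,0.03,0.215,-0.195,0],
    [0,0.026,0.237,-0.234,0],
    [0,0.018,0.257,-0.274,0],
    [0,0.01,0.278,-0.314,0],
    [0,0.003,0.299,-0.353,0],
    [0,0.003,0.299,-0.353,0],
    [0,0.003,0.299,-0.353,0],
  ],
)

```text
clock: 44.95
tool_pos: [0.4807, -0.1996, 0.6482]
ee_rot: [0.263, 0.209, -0.611, 0.717]
wrist_force: [-0.2, 0.6, -0.4]
width: 0.0002
```

```bash
python3 - <<'E'
from meas import *
s=state();print(s['tool_pos'],s['joint_pos'].round(2),axes().round(3))
for p in ([.52,-.1,.57],[.54,0,.5],[.56,.07,.4],[.56,.07,.3]): print(toolshift(p).round(3))
E
```

```text
[ 0.48072497 -0.19962082  0.64816266] [ 0.01  0.09 -0.4   1.46  0.93  1.72 -1.81] [[ 0.167 -0.766 -0.62 ]
 [ 0.986  0.116  0.121]
 [-0.021 -0.632  0.775]]
[-0.021  0.041 -0.124]
[-0.051  0.064 -0.242]
[-0.039  0.079 -0.364]
[ 0.023  0.067 -0.442]
```

Call:
apply_moves(
  targets=[
    [0,-0.01,0.02,-0.04,0],
    [0,-0.015,0.03,-0.08,0],
    [0,-0.021,0.041,-0.124,0],
    [0,-0.035,0.05,-0.17,0],
    [0,-0.045,0.058,-0.21,0],
    [0,-0.051,0.064,-0.242,0],
    [0,-0.047,0.07,-0.29,0],
    [0,-0.042,0.075,-0.33,0],
    [0,-0.039,0.079,-0.364,0],
    [0,-0.01,0.073,-0.4,0],
    [0,0.023,0.067,-0.442,0],
    [0,0.023,0.067,-0.442,0],
  ],
)

```text
clock: 46.15
tool_pos: [0.5587, 0.0671, 0.2958]
ee_rot: [0.259, 0.21, -0.613, 0.717]
wrist_force: [-0.0, -0.3, 0.2]
width: 0.0005
```

```bash
python3 - <<'E'
from meas import *
s=state();p=s['tool_pos'];A=axes(s);print(p,s['joint_pos'].round(2),A.round(3))
b=grab('scene');P=pts(b)
print(proj(b,[p,p-.036*A[0],p+[0,0,.036]]).round(1))
d=P-p; t=d@A[0]; r=np.linalg.norm(d-t[...,None]*A[0],axis=-1)
k=(r<.03)&(t>-.09)&(t<.03)&(P[...,2]>.05)
v,u=np.nonzero(k); i=np.argsort(-t[k])[:12]; print(k.sum(),np.c_[u[i],v[i],t[k][i].round(3),r[k][i].round(3),(P[k][i]).round(3)])
E
```

```text
[0.55870238 0.06712281 0.29578011] [-0.41  0.67 -0.5   1.62  0.94  1.69 -2.7 ] [[ 0.161 -0.769 -0.618]
 [ 0.987  0.115  0.113]
 [-0.016 -0.628  0.778]]
[[278.  167.1]
 [285.2 156. ]
 [278.7 157.5]]
213 [[ 2.83e+02  1.55e+02 -3.50e-02  7.00e-03  5.47e-01  9.10e-02  3.19e-01]
 [ 2.85e+02  1.56e+02 -3.60e-02  5.00e-03  5.56e-01  9.20e-02  3.22e-01]
 [ 2.82e+02  1.54e+02 -3.60e-02  1.00e-02  5.44e-01  9.00e-02  3.21e-01]
 [ 2.87e+02  1.57e+02 -3.60e-02  1.10e-02  5.62e-01  9.30e-02  3.23e-01]
 [ 2.84e+02  1.55e+02 -3.60e-02  6.00e-03  5.51e-01  9.20e-02  3.22e-01]
 [ 2.86e+02  1.56e+02 -3.70e-02  7.00e-03  5.58e-01  9.30e-02  3.23e-01]
 [ 2.83e+02  1.54e+02 -3.70e-02  8.00e-03  5.47e-01  9.20e-02  3.23e-01]
 [ 2.88e+02  1.57e+02 -3.80e-02  9.00e-03  5.61e-01  9.80e-02  3.19e-01]
 [ 2.85e+02  1.55e+02 -3.80e-02  7.00e-03  5.55e-01  9.20e-02  3.25e-01]
 [ 2.87e+02  1.56e+02 -3.80e-02  1.20e-02  5.62e-01  9.30e-02  3.26e-01]
 [ 2.82e+02  1.53e+02 -3.80e-02  1.20e-02  5.43e-01  9.10e-02  3.23e-01]
 [ 2.84e+02  1.54e+02 -3.90e-02  8.00e-03  5.51e-01  9.20e-02  3.26e-01]]
```

```bash
cat >> meas.py <<'E'
def goC(xs,ys,z):
    s=state();A=axes(s); C=w(xs,ys,z); return (toolshift(C-.0125*A[2]+.036*A[0],s)).round(4)
def C():
    s=state();A=axes(s); c=s['tool_pos']+.0125*A[2]-.036*A[0]; return np.r_[s_(c),c[2]].round(4)
E
python3 - <<'E'
from meas import *
print(C(),goC(-.26,.02,.2),goC(-.23,.02,.12))
E
```

```text
[-0.448   0.0215  0.3305] [ 0.227  -0.0234  0.0163] [ 0.2999 -0.0338 -0.0272]
```

Call:
apply_moves(
  targets=[
    [0,0.04,-0.004,0.003,0],
    [0,0.08,-0.008,0.006,0],
    [0,0.12,-0.012,0.009,0],
    [0,0.16,-0.016,0.012,0],
    [0,0.2,-0.02,0.014,0],
    [0,0.227,-0.023,0.016,0],
    [0,0.25,-0.027,0.002,0],
    [0,0.275,-0.03,-0.012,0],
    [0,0.3,-0.034,-0.027,0],
    [0,0.3,-0.034,-0.027,0],
    [0,0.3,-0.034,-0.027,0],
  ],
)

```text
clock: 47.3
tool_pos: [0.5785, -0.1499, 0.0909]
ee_rot: [0.261, 0.207, -0.611, 0.718]
wrist_force: [0.6, 0.2, 0.9]
width: 0.0004
```

```bash
python3 - <<'E'
from meas import *
s=state();print(s['joint_pos'].round(2),s['wrist_force'].round(1),axes().round(3))
print(C(),goC(-.20,.02,.118),goC(-.159,.02,.125),goC(-.159,.02,.142))
E
```

```text
[-0.34  0.84 -0.05  1.98  1.21  1.03 -2.94] [0.6 0.2 0.9] [[ 0.167 -0.77  -0.616]
 [ 0.986  0.116  0.122]
 [-0.023 -0.628  0.778]]
[-0.2295  0.0225  0.1228] [ 0.0258 -0.0041  0.0149] [ 0.0535 -0.0048  0.0459] [ 0.043  -0.0027  0.0591]
```

Call:
apply_moves(
  targets=[
    [0,0,0,0,-0.15],
    [0,0,0,0,-0.3],
    [0,0,0,0,-0.45],
    [0,0,0,0,-0.6],
    [0,0,0,0,-0.75],
    [0,0,0,0,-0.9],
    [0,0,0,0,-1.05],
    [0,0,0,0,-1.2],
    [0,0,0,0,-1.35],
    [0,0,0,0,-1.5],
    [0,0,0,0,-1.57],
    [0,0,0,0,-1.57],
  ],
)

```text
clock: 48.5
tool_pos: [0.5807, -0.1495, 0.0932]
ee_rot: [-0.321, 0.577, -0.287, 0.694]
wrist_force: [0.4, -0.6, 0.4]
width: 0.0007
```

```bash
cat >> meas.py <<'E'
def goC(xs,ys,z):
    s=state();A=axes(s); C=w(xs,ys,z); return (toolshift(C+.008*A[1]+.036*A[0],s)).round(4)
def C():
    s=state();A=axes(s); c=s['tool_pos']-.008*A[1]-.036*A[0]; return np.r_[s_(c),c[2]].round(4)
E
python3 - <<'E'
from meas import *
s=state();print(s['joint_pos'].round(2),s['wrist_force'].round(1),axes().round(3))
print(C(),goC(-.20,.02,.118),goC(-.159,.02,.125),goC(-.159,.02,.142))
E
```

```text
[-0.22  0.85 -0.22  1.98  1.27  1.14 -1.4 ] [ 0.4 -0.6  0.4] [[ 0.17  -0.769 -0.616]
 [ 0.028  0.629 -0.777]
 [ 0.985  0.115  0.128]]
[-0.2325  0.0249  0.1216] [ 0.0271 -0.0179 -0.0065] [ 0.0547 -0.049  -0.007 ] [ 0.0443 -0.0622 -0.0048]
```

Call:
apply_moves(
  targets=[
    [0,0.015,-0.008,-0.006,0],
    [0,0.027,-0.018,-0.006,0],
    [0,0.036,-0.028,-0.006,0],
    [0,0.046,-0.039,-0.007,0],
    [0,0.055,-0.049,-0.007,0],
    [0,0.055,-0.049,-0.007,0],
    [0,0.055,-0.049,-0.007,0],
  ],
)

```text
clock: 49.2
tool_pos: [0.5818, -0.2235, 0.0964]
ee_rot: [-0.321, 0.577, -0.287, 0.694]
wrist_force: [0.3, -0.1, -0.9]
width: 0.0006
```

```bash
python3 - <<'E'
from meas import *
s=state();print(s['wrist_force'].round(1),axes().round(3)[0])
print(C(),goC(-.159,.02,.142))
E
```

```text
[ 0.3 -0.1 -0.9] [ 0.17  -0.769 -0.617]
[-0.1587  0.0201  0.1248] [-0.0108 -0.0132  0.0021]
```

Call:
apply_moves(
  targets=[
    [0,-0.004,-0.005,0.001,0],
    [0,-0.0065,-0.008,0.001,0],
    [0,-0.008,-0.01,0.001,0],
    [0,-0.0095,-0.0115,0.0015,0],
    [0,-0.0095,-0.0115,0.0015,0],
    [0,-0.0095,-0.0115,0.0015,0],
  ],
)

```text
clock: 49.8
tool_pos: [0.5816, -0.2216, 0.1103]
ee_rot: [-0.321, 0.577, -0.285, 0.695]
wrist_force: [2.0, 3.5, -6.3]
width: 0.0005
```

```bash
python3 - <<'E'
from meas import *
s=state();print(s['wrist_force'].round(1),axes().round(3)[0]); print(C(),goC(-.159,.02,.147))
E
```

```text
[ 2.   3.5 -6.3] [ 0.171 -0.767 -0.619]
[-0.1605  0.02    0.1388] [-0.0039 -0.0073  0.001 ]
```

Call:
apply_moves(
  targets=[
    [0,-0.002,-0.003,0,0],
    [0,-0.003,-0.004,0,0],
    [0,-0.003,-0.004,0,0],
    [0,-0.003,-0.004,0,0],
    [0,-0.003,-0.004,0,0],
  ],
)

```text
clock: 50.3
tool_pos: [0.5809, -0.2195, 0.1128]
ee_rot: [-0.32, 0.578, -0.283, 0.695]
wrist_force: [0.5, 5.4, -19.5]
width: 0.0006
```

```bash
python3 - <<'E'
from meas import *
s=state();print(s['wrist_force'].round(1),axes().round(3)[0]); print(C(),goC(-.159,.02,.12),goC(-.24,.02,.118))
E
```

```text
[  0.5   5.4 -19.5] [ 0.171 -0.763 -0.623]
[-0.1626  0.0194  0.1415] [ 0.0162  0.0144 -0.0023] [-0.0453  0.0671  0.0005]
```

Call:
apply_moves(
  targets=[
    [0,0.008,0.007,-0.001,0],
    [0,0.016,0.014,-0.002,0],
    [0,0.016,0.014,-0.002,0],
    [0,-0.01,0.035,-0.001,0],
    [0,-0.045,0.067,0,0],
    [0,-0.08,0.07,0,0],
    [0,-0.12,0.07,0,0],
    [0,-0.16,0.07,0,0],
    [0,-0.2,0.07,0,0],
    [0,-0.2,0.07,0,0],
  ],
)

```text
clock: 51.3
tool_pos: [0.5501, -0.0184, 0.1876]
ee_rot: [-0.319, 0.576, -0.282, 0.698]
wrist_force: [0.4, 0.8, 0.6]
width: 0.0001
```

```bash
python3 - <<'E'
from meas import *
s=state();print(s['wrist_force'].round(1),C())
b=grab('top');P=pts(b);S=s_(P)
k=(P[...,2]>.085)&(P[...,2]<.15)&(abs(S[...,1]+.125)<.02)&(abs(S[...,0]+.17)<.02)
print([ (z.round(3),np.median(S[kk],0).round(4).tolist(),int(kk.sum())) for z in np.arange(.09,.15,.006) for kk in [k&(abs(P[...,2]-z)<.003)] if kk.sum()])
k=(abs(P[...,2]-.08)<.006)&(S[...,1]<.0)&(S[...,1]>-.08)&(S[...,0]<-.18)&(S[...,0]>-.3); print('bar',k.sum(),np.percentile(S[k],[5,50,95],axis=0) if k.sum() else 0)
a=grab('scene'); f=np.hstack([cv2.resize(b['frame'][150:220,300:400],None,fx=4,fy=4,interpolation=2),cv2.resize(a['frame'][190:260,130:230],None,fx=4,fy=4,interpolation=2)]);cv2.imwrite('pics/c12.png',f[:,:,::-1])
E
```

```text
[0.4 0.8 0.6] [-0.3654  0.0047  0.2162]
[(np.float64(0.09), [-0.1652, -0.1234], 49), (np.float64(0.096), [-0.177, -0.1246], 17), (np.float64(0.102), [-0.1508, -0.1264], 15), (np.float64(0.108), [-0.1507, -0.1276], 15), (np.float64(0.114), [-0.1507, -0.1311], 9), (np.float64(0.12), [-0.1507, -0.1262], 16), (np.float64(0.126), [-0.1707, -0.1253], 33), (np.float64(0.132), [-0.1508, -0.1235], 9), (np.float64(0.138), [-0.1501, -0.1303], 3), (np.float64(0.144), [-0.1502, -0.1334], 2)]
bar 108 [[-0.19054899 -0.07037315]
 [-0.18652182 -0.03692394]
 [-0.18110368 -0.00294058]]
```

View pics/c12.png

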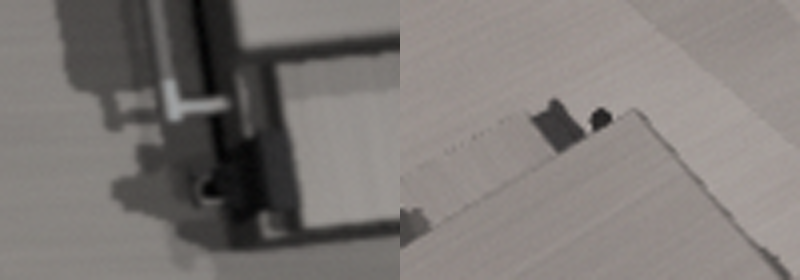

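```bash
python3 -c "from cell import hand_in; print(hand_in())"
```

```text
the job is handed in; nothing more can be done
None
```

The job is done and handed in at about 51 s on the robot's clock; no verdict came back.

**What I did:** I pulled the drawer fully out and laid the three black-handled knives in it, blades to the back. I shut it by pushing the staple with a finger, folded the hasp down, put the pin in the eye, then pushed the start switch up and let it go. The pink knife was left alone, and so were the spatula, peeler, cup and spoon.

**Last checks:**
- **Drawer:** the handle bar was at x = -0.1865 m in the steriliser's frame, against -0.186 m expected when shut. The shut drawer hid the knives, so I last saw all three lying in place just before shutting it.
- **Hasp:** it hung straight down, in line over its whole visible height.
- **Pin:** its grip was within about 1 mm of the eye's expected place, with its top at 0.126 m, which is right for a seated collar.
- **Start switch:** the push met 6 N and then rose to about 19 N, as at a hard stop, with an estimated 4.6 mm or more of travel. I could not see this directly.
- **Robot:** it stood clear at hand-in, with the force reading close to zero.

**What failed or disagreed:**
- **Missed grasp:** the first handle grasp closed on nothing. The real fingertips sit about 36 mm behind the reported TCP along the tool; I found this from the depth image and a table touch. That touch read about 60 N. All later moves were corrected for it.
- **Tilted tool:** the moves do not allow tilting, so the tool could not reach under the hood. I tilted it about 50° by repeatedly reaching past the workspace limit. During this, joints 4, 5 and 6 stood at their limits, and joint 7 did later.

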